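# Load a tube rack square into the fence corner of a rack reader

### The job

Load the tube rack into the rack reader: set it upright on the reader's plate and push it in under the overhanging reader head until it sits square in the corner of the fences, its long side flush against the back fence and one end flush against the right-hand fence (either way round will do). Keep the rack upright, do not bump the reader head, leave the things lying about where they are, and let go of the rack.

Things in the scene. Friction and masses are not known exactly. Their poses are not given: they have to be found in the camera images.
- tube_rack: blue test-tube rack, tubes fixed in it, standing loose at the right; 60 mm deep (x), 192 long (y), 0.2 to 0.4 kg. Body 70 mm high, tubes up to 120. Origin: centre of underside, z up; the same end for end. Solid end walls at y = +-96 (0 to 70 high); long sides closed by flat clear panes at x = +-30, to be gripped across the 60 mm or pushed, 8 to 68 mm high
- corner (a point): inner corner of the reader's two steel fences, at plate-top level, 12 mm above the worktop. x: square to the back fence, to the back; y: to the left, along it; z up. Back fence face: plane x = 0, y 0 to 160 mm; right-hand fence face: plane y = 0, x -112 to 0; 12 mm thick, 25 high. Loaded, the rack's origin is at (-30, +96, 0) mm here, its long axis along y
- plate_front (a point): middle of the front edge of the reader's flat aluminium plate, on its top; same axes as the corner point, where it lies at (-235, +100, 0) mm. The plate is 244 mm wide (y -22 to +222 mm from the corner) and runs back past the fence. The rack stands on its two end walls, so both must be on the plate; sliding takes 2 to 8 N. The reader is fixed
- reader_head: white box over the back of the plate, fixed on a column behind the back fence: from the corner, x -85 to +65 mm, y +15 to +145, underside 167 and top 218 above the plate. It juts 25 mm farther forward than the loaded rack, so push the middle of the long side with the tool leant back, fingers forward and down. Origin 12 mm below the corner point, same axes
- marker_black: black-capped marker pen, 122 mm long, 15 mm high, lying on the worktop in front of the middle; bystander, loose. Origin: centre of its underside
- bench_timer: small white bench timer, 62x62x18 mm, lying in front of the hotplate; bystander, loose. Origin: centre of its underside
- hdpe_125a: white-capped plastic bottle, 51 mm across, 95 mm tall, standing behind the tube rack's starting place; bystander, loose. Origin: centre of its base
- label_tape_white: roll of white tape lying flat, 70x80x19 mm, at the far left; bystander, loose. Origin: centre of its underside
- tube_a: capped conical tube lying on the worktop at the right, 110 mm long, 17 mm thick; bystander, loose. Origin: centre of its underside
- tube_b: second capped conical tube lying beside the first, 110 mm long, 17 mm thick; bystander, loose. Origin: centre of its underside

How it is judged:
By the outcome, as a careful person would: the job done as asked, in the order asked, and still so for the second after the job is handed in, with the robot touching nothing.
It also fails if it takes over 72 s, if anything falls off the work surface, if the arm or the gripper's body presses on something with over 40 N, if the wrist force passes 120 N, or if a joint passes its speed limit or range.

### The arm

A 7-joint arm with a two-finger parallel gripper is mounted at the origin on a cart in front of the work surface, level with it; the furniture and walls round the work are solid. World frame = base frame: x ahead of the robot, y to its left, z up, the work surface at z = 0. Lengths are in mm, angles in rad, forces in N, time in s.
With the tool pointing down it reaches from about 400 to 875 mm from the base axis. Payload 4.4 kg.
Tool frame: the origin (TCP) lies at the very end of the fingers, on their centre line; the grasp point (between the pads) lies 19 mm behind it; z points along the fingers, y is the direction in which the jaws open and shut (so a half turn about z gives the same grasp; the last joint's range is limited). The gripper opens to 85 mm and grips with 20 to 120 N. Pads are 22 mm wide; open, the fingers measure 114 mm over their backs; the gripper's body (76 mm by 85 mm) begins 54 mm behind the grasp point. The pads swing forward as they close: fully open they stand 13 mm farther back than shut.
Start: joints at [-1.289, 0.628, 0.038, 1.517, -0.027, 0.996, -0.02], TCP at [221.517, 611.104, 231.313] pointing down, gripper open.
Joint ranges: [-3.06, 3.06], [-0.37, 2.12], [-1.25, 1.32], [0.18, 2.47], [-1.1, 4.24], [0.23, 1.98], [-2.94, 2.94]. Speed limits (rad/s): [2.57, 2.57, 3.14, 3.14, 3.14, 3.14, 3.14].

### API

Orientations are given as [roll, pitch, yaw] about the fixed x, y, z axes, in that order (R = Rz(yaw) Ry(pitch) Rx(roll)).
In Python, from cell import read_state, get_image, finish_job gives the robot as it stands.
- The arm moves only by the tool carry_out, never from a script. Its argument "series" is a list that holds one entry, the list of rows, each a list of 7 numbers: the shift along the tool's x, y, z in cm, then the turn, a rotation vector about the tool's x, y, z in rad, then the finger opening in cm, from 0 to 8.54. In form: [[[x, y, z, wx, wy, wz, grip], ...]]. A call has 1 to 5 rows; each row is the pose to reach, as a shift and turn from the pose commanded when the call began, along the tool's axes at that moment; what a row does not reach only later rows make up. A row lasts 1/12 s, in which the tool goes at most 41.7 mm and 7.16 degrees, less where a joint would pass 70% of its speed; a pose out of reach is approached as far as the arm can. A call with a gripper value outside its range is refused whole. The fingers move at their own pace and stop on an object; the grip force is fixed at half the most. Time passes only in rows, so rows that repeat a pose let the fingers close. It gives the time, the measured TCP pose, the force and the opening at its end, in the units of the state.
- read_state(): the state, without advancing time (a new reading comes with each control period).
- get_image(name): name is "scene" or "side" or "wrist"; returns a dict with "img" (480x640x3 uint8, blue, green, red), "z_map" (480x640 float32, mm along the optical axis (not along the pixel's ray), 0 where there is no reading), "mtx" (3x3 intrinsics, pixels), "T" (4x4, takes a point from camera to world coordinates); the wrist camera has in their place "T_tool_cam" (4x4, takes a point from camera to tool coordinates, whose origin is the TCP and whose axes are the flange's). Camera axes: x right, y down, z forward; pixel columns grow to the right and rows downward; lengths in mm; the calibration is good to about 2 mm. A picture is of the moment at which its call begins: read the wrist's pose just before it.
- finish_job(): hands the job in, once; it reports no verdict.
The state is a dict: "clock": time; "qpos": joint angles; "qd": joint speeds; "tau": joint torques, N m; "eef_pos": TCP position; "tool_rot": TCP orientation; "force": force on the tool from outside, world axes, zero at the start; "torque": the same for the moment, N m; "width": finger opening in mm.
Only numpy, scipy, OpenCV 4.12 (cv2) and the standard library are available. Lean on these libraries where they do the work, as an engineer would, in place of code of your own. Each camera call takes 0.05 s, during which the arm holds its last target.

## Working session

There is one attempt and no reset: what is moved stays moved. The work goes in short steps, Python scripts to look and compute and a tool call to move; the robot and the scene stay as the last step left them, time stands still between calls to the robot, and variables do not carry over. Pictures are saved under pics/ and viewed, and the job is handed in when it is done.

Besides the shell and the picture viewer there is one more tool, called after "Call:" in YAML: its name, and indented under it one key for each argument. carry_out: Moves the arm, as the interface text tells. Its arguments: {"type":"object","properties":{"series":{"type":"array","items":{"type":"array","items":{"type":"array","items":{"type":"number"}}}}},"required":["series"]}

```bash
ls; mkdir -p pics; cat > h.py <<'E'
import numpy as np, cv2
from cell import read_state,get_image,finish_job
def snap(n,f):
    s=read_state(); d=get_image(n); cv2.imwrite('pics/'+f+'.png',d['img']); np.savez('pics/'+f+'.npz',st_p=s['eef_pos'],st_r=s['tool_rot'],**d); return d
E
python3 - <<'E'
from h import *
s=read_state();print(s)
for n in['scene','side','wrist']:
    d=snap(n,n+'0')
    print(n,{k:(v.shape if v.size>16 else v.round(3).tolist()) for k,v in d.items()})
E
```

```text
pics
{'clock': 0.0, 'qpos': array([-1.28883388,  0.62934953,  0.03845772,  1.51836752, -0.02699156,
        0.99628784, -0.02002391]), 'qd': array([ 0.00151883,  0.00092116, -0.00138205, -0.00174531, -0.00097522,
       -0.00074718, -0.00027084]), 'tau': array([-1.56988162e-04, -5.63398647e+01,  1.22627344e+00, -1.93452144e+01,
        1.10297219e-02,  1.04523380e-02,  7.89008539e-06]), 'eef_pos': array([221.28874553, 610.51100041, 230.38732634]), 'tool_rot': array([-3.13969935e+00,  4.15259325e-05,  2.79379819e+00]), 'force': array([-0.53083601, -0.36972486, -0.39704149]), 'torque': array([0.04746913, 0.01206019, 0.0261957 ]), 'width': 85.37443082797357}
scene {'img': (480, 640, 3), 'z_map': (480, 640), 'mtx': [[623.498, 0.0, 328.688], [0.0, 623.498, 230.521], [0.0, 0.0, 1.0]], 'T': [[-0.816, -0.393, 0.423, -395.901], [-0.577, 0.534, -0.618, 1373.537], [0.017, -0.749, -0.663, 1477.955], [0.0, 0.0, 0.0, 1.0]]}
side {'img': (480, 640, 3), 'z_map': (480, 640), 'mtx': [[436.524, 0.0, 313.497], [0.0, 436.524, 234.142], [0.0, 0.0, 1.0]], 'T': [[0.911, -0.18, 0.37, 29.529], [-0.411, -0.368, 0.834, -1048.414], [-0.014, -0.912, -0.41, 587.097], [0.0, 0.0, 0.0, 1.0]]}
wrist {'img': (480, 640, 3), 'z_map': (480, 640), 'mtx': [[375.174, 0.0, 316.327], [0.0, 375.174, 233.589], [0.0, 0.0, 1.0]], 'T_tool_cam': [[-0.001, -0.946, -0.325, 83.383], [1.0, -0.001, 0.0, -0.118], [-0.001, -0.325, 0.946, -142.685], [0.0, 0.0, 0.0, 1.0]]}
```

View pics/scene0.png

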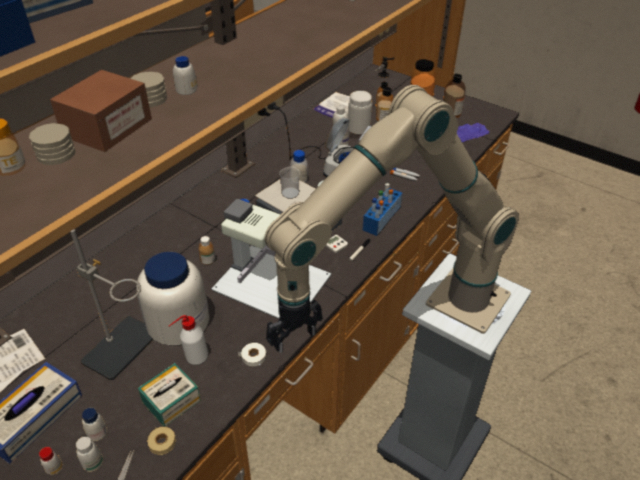

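View pics/side0.png

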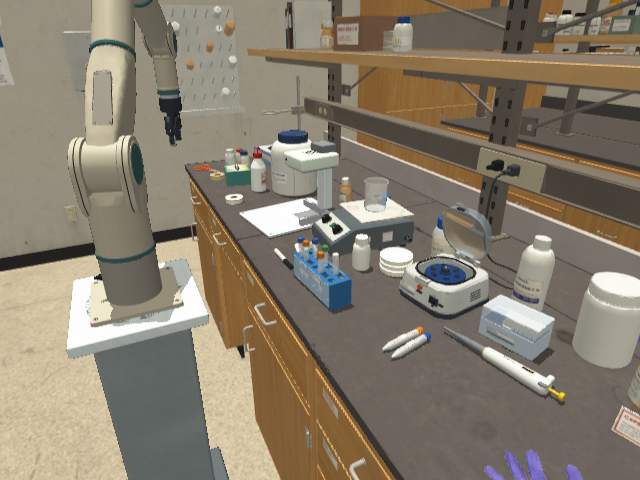

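View pics/wrist0.png

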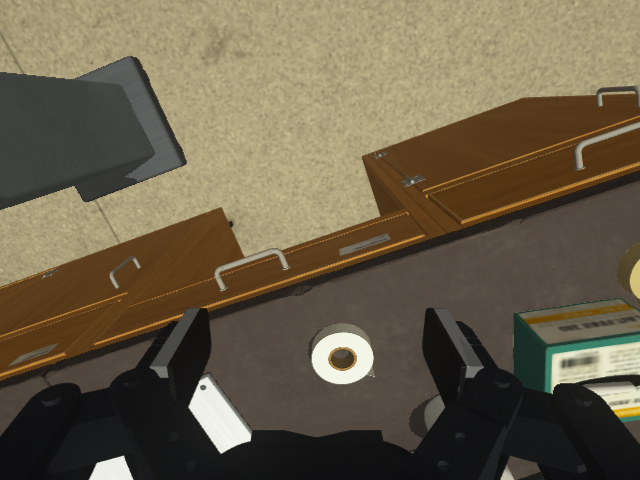

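The scene view shows the reader plate around (272,283) and the blue rack around (382,211). The side view shows the rack at (322,276) and the reader at about (300,200). I'll use colour masks and depth on both.

```bash
cat >> h.py <<'E'
def pts(d,T=None):
    K=d['mtx'];z=d['z_map'];v,u=np.mgrid[:480,:640]
    P=np.stack([(u-K[0,2])*z/K[0,0],(v-K[1,2])*z/K[1,1],z],-1)
    T=d['T'] if T is None else T
    W=P@T[:3,:3].T+T[:3,3]; W[z==0]=np.nan
    return W
E
python3 - <<'E'
from h import *
for n in['scene','side']:
    d=dict(np.load(f'pics/{n}0.npz'));W=pts(d);im=d['img']
    hsv=cv2.cvtColor(im,cv2.COLOR_BGR2HSV)
    m=(abs(hsv[...,0].astype(int)-107)<12)&(hsv[...,1]>120)&(hsv[...,2]>50)&(W[...,2]>3)&(W[...,2]<85)
    m&=(W[...,0]>250)&(W[...,0]<700)&(abs(W[...,1])<350)
    n_,l,s,c=cv2.connectedComponentsWithStats(m.astype(np.uint8))
    for i in range(1,n_):
        if s[i,4]>80:
            P=W[l==i];print(n,s[i],np.nanpercentile(P,[2,50,98],axis=0).round(0).tolist())
            top=P[P[:,2]>np.nanpercentile(P[:,2],70)]
            r=cv2.minAreaRect(top[:,:2].astype(np.float32));print('z',np.nanpercentile(top[:,2],[5,50,95]),'rect',r)
s=dict(np.load('pics/scene0.npz'))['img'];a=cv2.resize(s[150:350,200:440],None,fx=3.3,fy=3,interpolation=2)[:600,:800];cv2.imwrite('pics/sc_crop.png',a)
s=dict(np.load('pics/side0.npz'))['img'];a=cv2.resize(s[130:330,220:440],None,fx=3.5,fy=3,interpolation=2)[:600,:800];cv2.imwrite('pics/si_crop.png',a)
E
```

```text
scene [363 190  39  45 476] [[397.0, -269.0, 9.0], [424.0, -94.0, 63.0], [455.0, -71.0, 76.0]]
z [68.27650481 70.72706794 76.70968942] rect ((427.7115478515625, -168.09555053710938), (58.779117584228516, 198.49679565429688), 3.517550230026245)
side [ 294  249   57   61 1011] [[404.0, -275.0, 6.0], [434.0, -268.0, 61.0], [467.0, -89.0, 70.0]]
z [68.2714915  69.01807465 70.51069818] rect ((431.5908508300781, -180.0714874267578), (59.228271484375, 192.6009979248047), 5.384180068969727)
side [425 264  22  15 180] [[640.0, -349.0, 67.0], [668.0, -323.0, 70.0], [698.0, -298.0, 75.0]]
z [71.4998156  72.25339412 75.31794354] rect ((668.6982421875, -322.8570556640625), (63.0355224609375, 44.52159881591797), 66.93447875976562)
```

View pics/sc_crop.png

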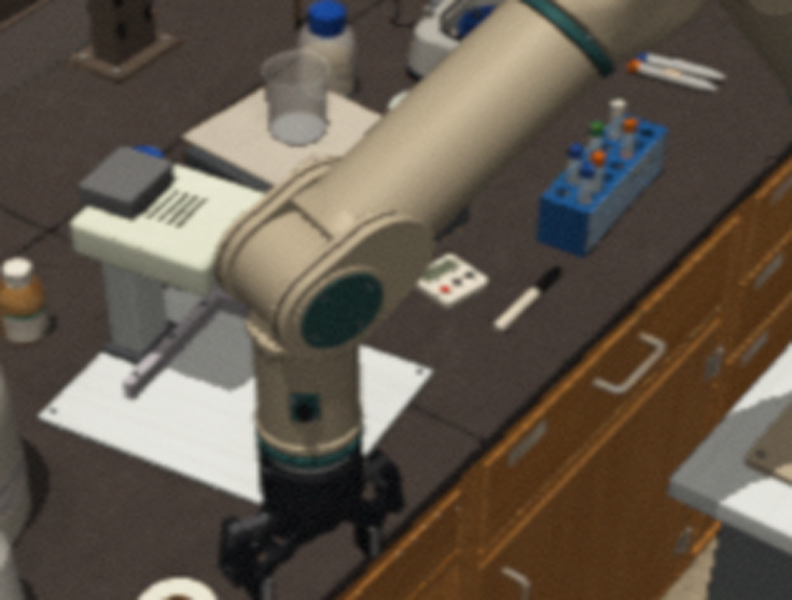

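View pics/si_crop.png

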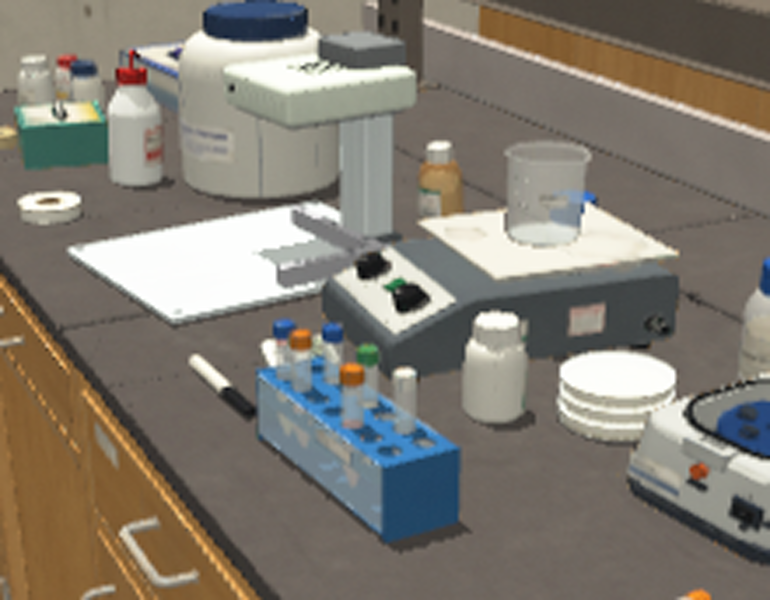

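```bash
python3 - <<'E'
from h import *
A={}
for n in['scene','side']:
    d=dict(np.load(f'pics/{n}0.npz'));W=pts(d);im=d['img'].astype(int)
    reg=(W[...,0]>300)&(W[...,0]<850)&(W[...,1]>50)&(W[...,1]<560)
    bright=(im.min(-1)>140)
    m=reg&bright&(abs(W[...,2]-12)<7)
    n_,l,s,c=cv2.connectedComponentsWithStats(m.astype(np.uint8));i=1+np.argmax(s[1:,4])
    P=W[l==i];print(n,'plate',s[i],'z',np.nanpercentile(P[:,2],[5,50,95]),cv2.minAreaRect(P[:,:2].astype(np.float32)))
    hull=cv2.convexHull(P[:,:2].astype(np.float32));print(cv2.approxPolyDP(hull,12,True)[:,0].round(0).tolist())
    m=reg&(im.min(-1)>120)&(W[...,2]>215)&(W[...,2]<245)
    n_,l,s,c=cv2.connectedComponentsWithStats(m.astype(np.uint8));i=1+np.argmax(s[1:,4])
    P=W[l==i];print(n,'head',s[i],np.nanpercentile(P,[2,50,98],axis=0).round(0).tolist(),cv2.minAreaRect(P[:,:2].astype(np.float32)))
    m=reg&(W[...,2]>30)&(W[...,2]<42)
    P=W[m];print('fence top',len(P))
    n_,l,s,c=cv2.connectedComponentsWithStats(m.astype(np.uint8))
    for i in range(1,n_):
        if s[i,4]>25: P=W[l==i];print(s[i],np.median(P,0).round(0),cv2.minAreaRect(P[:,:2].astype(np.float32)))
E
```

```text
scene plate [ 212  268   67   49 1634] z [ 6.38395508 11.66738925 17.29507977] ((570.5174560546875, 371.18865966796875), (250.5541534423828, 149.45359802246094), 7.949111461639404)
[[700.0, 349.0], [679.0, 457.0], [436.0, 428.0], [549.0, 293.0]]
scene head [222 205  58  36 937] [[550.0, 245.0, 221.0], [607.0, 324.0, 229.0], [677.0, 374.0, 236.0]] ((623.212158203125, 305.99664306640625), (145.1767120361328, 139.19590759277344), 9.388973236083984)
fence top 257
[237 246  35  35 165] [637. 304.  35.] ((631.833740234375, 302.1275634765625), (33.53213119506836, 174.5288848876953), 5.961389064788818)
[199 253  15   7  36] [774. 376.  37.] ((778.2888793945312, 374.3382263183594), (46.264671325683594, 22.491697311401367), 51.550941467285156)
[233 255  17  12  50] [663. 333.  35.] ((666.741943359375, 321.7377014160156), (54.464107513427734, 34.263607025146484), 55.97274398803711)
side plate [ 239  199   79   38 1584] z [ 9.27387275 11.64023648 13.90938082] ((529.4986572265625, 310.40728759765625), (268.8954772949219, 251.47909545898438), 7.6118550300598145)
[[647.0, 449.0], [384.0, 418.0], [414.0, 178.0], [579.0, 202.0], [636.0, 285.0]]
side head [284 149  55  15 525] [[545.0, 231.0, 216.0], [602.0, 264.0, 229.0], [695.0, 354.0, 232.0]] ((622.3309326171875, 296.09027099609375), (150.69973754882812, 131.99343872070312), 7.417011737823486)
fence top 394
[281 181  36   9 102] [661. 525.  36.] ((676.2069091796875, 532.1082763671875), (44.47667694091797, 153.4982147216797), 87.3381118774414)
[339 193  14   5  39] [781. 342.  36.] ((784.559326171875, 346.6405334472656), (27.456249237060547, 50.03239440917969), 61.98149490356445)
[299 199  33  23 221] [634. 265.  35.] ((624.7333984375, 269.10089111328125), (208.13648986816406, 105.84503936767578), 63.053733825683594)
[312 227   8  11  30] [536.  82.  36.] ((535.7463989257812, 82.60073852539062), (62.841854095458984, 4.142707347869873), 85.63220977783203)
```

```bash
cat >> h.py <<'E'
from scipy.spatial.transform import Rotation as Ro
def plan(pos,rpy,s=None):
    s=s or read_state();R0=Ro.from_euler('xyz',s['tool_rot'])
    R1=Ro.from_euler('xyz',rpy) if not isinstance(rpy,Ro) else rpy
    d=R0.inv().apply(np.array(pos)-s['eef_pos'])/10;w=(R0.inv()*R1).as_rotvec()
    print('t',s['clock'],'pos',s['eef_pos'].round(1),'rot',s['tool_rot'].round(3),'dist',np.linalg.norm(d).round(1),'deg',np.degrees(np.linalg.norm(w)).round(1))
    print('shift',d.round(2),'rotv',w.round(3))
E
python3 - <<'E'
from h import *
plan([370,220,270],[np.pi,0,np.radians(125)])
plan([400,-60,270],[np.pi,0,np.radians(95)])
E
```

```text
t 0.15 pos [221.3 610.7 230.6] rot [-3.14  -0.     2.794] dist 42.0 deg 35.1
shift [-27.29 -31.66  -3.9 ] rotv [-0.001  0.     0.612]
t 0.15 pos [221.3 610.7 230.6] rot [-3.14  -0.     2.794] dist 69.5 deg 65.1
shift [-39.66 -56.97  -3.86] rotv [-1.000e-03  1.000e-03  1.136e+00]
```

Call:
carry_out:
  series:
    - [[-5.5,-6.3,-0.8,0,0,0.12,8.5],[-11,-12.6,-1.6,0,0,0.24,8.5],[-16.5,-19,-2.4,0,0,0.36,8.5],[-22,-25.3,-3.2,0,0,0.48,8.5],[-27.3,-31.7,-3.9,0,0,0.61,8.5]]

```text
clock: 0.57
eef_pos: [296.2, 415.4, 251.0]
tool_rot: [-3.141, -0.0, 2.183]
force: [0.1, 0.4, -0.0]
width: 84.9
```

```bash
python3 - <<'E'
from h import *
plan([375,200,270],[np.pi,0,np.radians(115)])
E
```

```text
t 0.5667 pos [296.2 415.4 251. ] rot [-3.141 -0.     2.183] dist 23.0 deg 10.1
shift [-22.16  -5.93  -1.9 ] rotv [-0.     0.     0.176]
```

Call:
carry_out:
  series:
    - [[-4.4,-1.2,-0.4,0,0,0.05,8.5],[-8.8,-2.4,-0.8,0,0,0.1,8.5],[-13.2,-3.6,-1.2,0,0,0.14,8.5],[-17.6,-4.8,-1.6,0,0,0.18,8.5],[-22,-6,-2,0,0,0.18,8.5]]

```text
clock: 0.98
eef_pos: [367.4, 220.7, 269.3]
tool_rot: [3.142, -0.0, 2.008]
force: [1.0, -1.1, -0.8]
width: 84.9
```

```bash
python3 - <<'E'
from h import *
plan([420,0,270],[np.pi,0,np.radians(95)])
plan([431,-160,260],[np.pi,0,np.radians(95)])
E
```

```text
t 0.9833 pos [367.4 220.7 269.3] rot [ 3.142 -0.     2.008] dist 22.7 deg 20.0
shift [-22.22  -4.57  -0.07] rotv [-0.    -0.     0.349]
t 0.9833 pos [367.4 220.7 269.3] rot [ 3.142 -0.     2.008] dist 38.6 deg 20.0
shift [-37.19 -10.34   0.93] rotv [-0.    -0.     0.349]
```

Call:
carry_out:
  series:
    - [[-4.4,-0.9,0,0,0,0.07,8.5],[-8.8,-1.8,0,0,0,0.14,8.5],[-13.2,-2.7,0,0,0,0.21,8.5],[-17.6,-3.6,0,0,0,0.28,8.5],[-22,-4.6,0,0,0,0.35,8.5]]

```text
clock: 1.4
eef_pos: [415.4, 18.1, 269.4]
tool_rot: [3.141, -0.0, 1.656]
force: [1.0, -0.5, -0.7]
width: 85.0
```

```bash
python3 - <<'E'
from h import *
for n in['scene','side','wrist']: snap(n,n+'1')
plan([431,-130,260],[np.pi,0,np.radians(95)])
E
```

```text
t 1.55 pos [415.8  16.7 269.3] rot [3.141e+00 1.000e-03 1.651e+00] dist 14.8 deg 0.4
shift [-14.74   0.34   0.95] rotv [ 0.001  0.001 -0.007]
```

View pics/scene1.png

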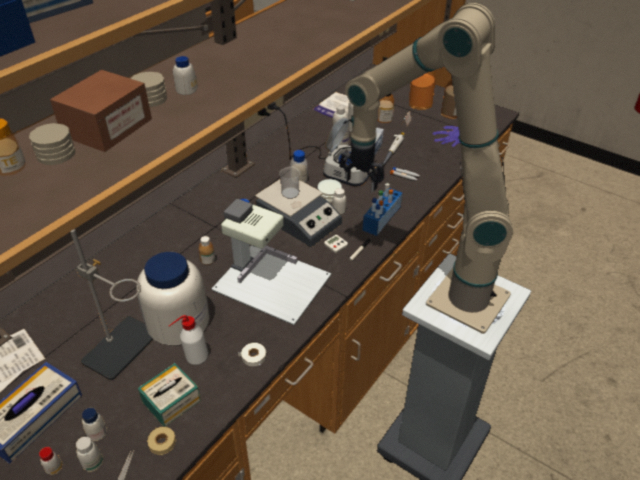

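View pics/wrist1.png

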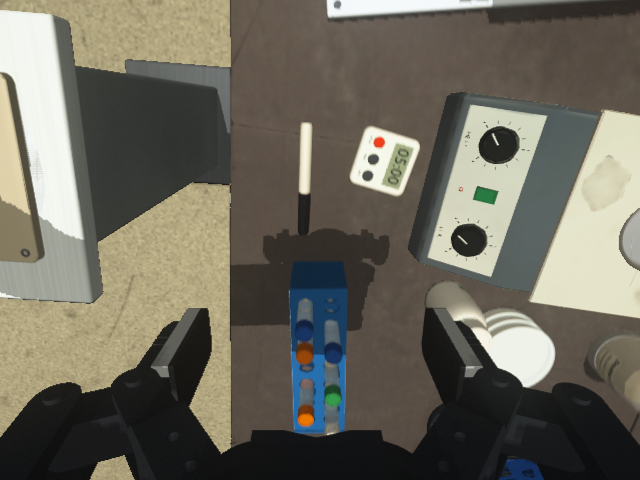

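The scene view is now unobstructed: the reader is clear at about (265,260), and the L-shaped fences are near (268,262). The wrist view shows the rack at (318,350), nearly parallel to the tool x axis, with the marker at (304,180) and the timer at (385,160).

```bash
cat >> h.py <<'E'
def wT(d):
    T=np.eye(4);T[:3,:3]=Ro.from_euler('xyz',d['st_r']).as_matrix();T[:3,3]=d['st_p'];return T@d['T_tool_cam']
def ray(d,uv,z,T=None):
    T=d['T'] if T is None else T
    uv=np.atleast_2d(uv);K=d['mtx'];r=np.c_[(uv[:,0]-K[0,2])/K[0,0],(uv[:,1]-K[1,2])/K[1,1],np.ones(len(uv))]@T[:3,:3].T
    return T[:3,3]+r*((z-T[2,3])/r[:,2:])
def load(f): return dict(np.load(f'pics/{f}.npz'))
E
python3 - <<'E'
from h import *
d=load('wrist1');T=wT(d);W=pts(d,T)
for nm,dd,WW in(('wrist',d,W),('side',load('side1'),None),('scene',load('scene1'),None)):
    WW=pts(dd) if WW is None else WW
    hsv=cv2.cvtColor(dd['img'],cv2.COLOR_BGR2HSV)
    m=(abs(hsv[...,0].astype(int)-107)<12)&(hsv[...,1]>110)&(hsv[...,2]>50)&(abs(WW[...,2]-70)<4)&(WW[...,0]>330)&(WW[...,0]<560)&(WW[...,1]<0)&(WW[...,1]>-320)
    P=WW[m];print(nm,len(P),np.median(P[:,2]),cv2.minAreaRect(P[:,:2].astype(np.float32)))
# plate
for nm in('scene1','side1'):
    d=load(nm);W=pts(d);im=d['img'].astype(int)
    reg=(W[...,0]>330)&(W[...,0]<750)&(W[...,1]>130)&(W[...,1]<500)
    m=(reg&(im.min(-1)>140)&(abs(W[...,2]-12)<9)).astype(np.uint8)
    n_,l,s,c=cv2.connectedComponentsWithStats(m);i=1+np.argmax(s[1:,4]);m=(l==i).astype(np.uint8)
    ct=max(cv2.findContours(m,0,1)[0],key=cv2.contourArea);hu=cv2.approxPolyDP(cv2.convexHull(ct),3,True)[:,0]
    w=ray(d,hu.astype(float),12);print(nm,'plate',np.c_[hu,w[:,:2].round(0)].tolist())
    m=(reg&(im.min(-1)>110)&(W[...,2]>205)&(W[...,2]<245)).astype(np.uint8)
    P=W[m>0];print('head',len(P),cv2.minAreaRect(P[:,:2].astype(np.float32)))
    x0,y0=(190,190) if 'scene' in nm else (230,140)
    cv2.imwrite(f'pics/{nm}_c.png',cv2.resize(d['img'][y0:y0+120,x0:x0+150],None,fx=5,fy=5,interpolation=2))
E
```

```text
wrist 4078 68.70855525399278 ((433.35137939453125, -175.54287719726562), (59.422977447509766, 191.14419555664062), 4.7277140617370605)
side 465 68.55304378435744 ((433.2108154296875, -177.40097045898438), (60.049339294433594, 194.46238708496094), 4.246005058288574)
scene 166 69.46470580917298 ((431.192626953125, -172.08419799804688), (58.921016693115234, 194.2581329345703), 3.6327292919158936)
scene1 plate [[330.0, 273.0, 415.0, 177.0], [293.0, 323.0, 383.0, 417.0], [212.0, 288.0, 681.0, 455.0], [230.0, 268.0, 696.0, 353.0], [299.0, 261.0, 532.0, 192.0]]
head 1128 ((621.9592895507812, 307.7102966308594), (152.43702697753906, 135.48500061035156), 7.341146945953369)
side1 plate [[318.0, 213.0, 639.0, 283.0], [311.0, 226.0, 568.0, 186.0], [271.0, 236.0, 420.0, 168.0], [239.0, 213.0, 382.0, 410.0], [302.0, 199.0, 646.0, 447.0]]
head 597 ((621.2229614257812, 297.6536560058594), (150.9575653076172, 132.93226623535156), 8.170449256896973)
```

View pics/scene1_c.png

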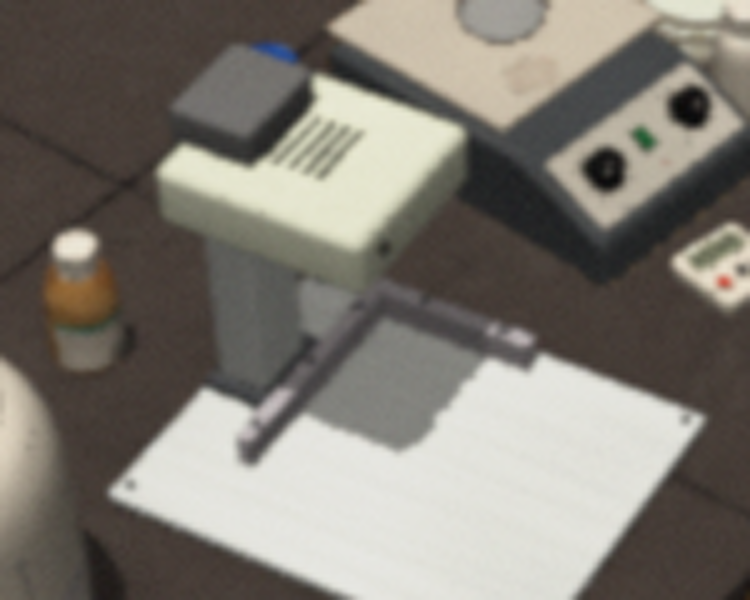

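View pics/side1_c.png

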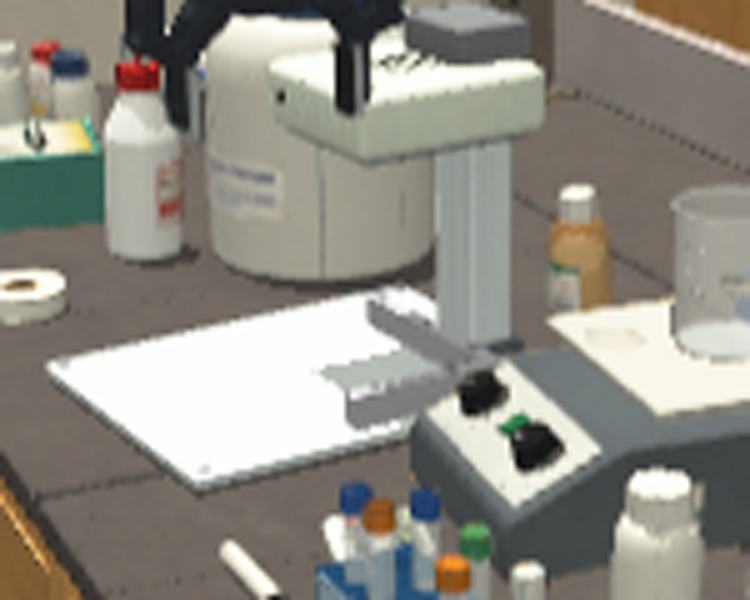

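```bash
python3 - <<'E'
from h import *
c=np.array([433,-175.5]);a=np.radians(4.5);R=np.array([[np.cos(a),np.sin(a)],[-np.sin(a),np.cos(a)]])
for nm in('wrist1','side1','side0','scene1'):
    d=load(nm);W=pts(d,wT(d) if 'wr' in nm else None)
    L=(W[...,:2]-c)@R.T; z=W[...,2]
    m=(abs(L[...,0])<32)&(abs(L[...,1])<98)&(z>78)&(z<135)
    n_,l,s,ce=cv2.connectedComponentsWithStats(m.astype(np.uint8))
    print(nm)
    for i in range(1,n_):
        if s[i,4]>8:
            k=l==i;print(s[i,:2],s[i,4],np.median(L[k],0).round(0),'z',np.percentile(z[k],[5,50,98]).round(0))
E
```

```text
wrist1
[295 305] 943 [-13.  73.] z [ 84. 117. 120.]
[324 326] 571 [14. 55.] z [ 82. 111. 120.]
[324 366] 956 [14. -1.] z [ 82. 105. 120.]
[298 385] 585 [-13. -20.] z [ 82. 108. 120.]
side1
[298 237] 180 [-17.  51.] z [ 81. 104. 120.]
[312 238] 302 [ 7. -7.] z [ 81. 104. 120.]
[332 253] 121 [ 10. -56.] z [ 81. 102. 120.]
side0
[298 237] 178 [-17.  51.] z [ 81. 105. 120.]
[312 238] 301 [ 6. -7.] z [ 82. 104. 120.]
[332 253] 121 [ 10. -56.] z [ 81. 102. 121.]
scene1
[384 183] 92 [ -7. -34.] z [ 80. 106. 125.]
[371 190] 190 [-6. 55.] z [ 81. 107. 125.]
```

Call:
carry_out:
  series:
    - [[-2.5,0,0.1,0,0,0,8.5],[-5,0.1,0.2,0,0,0,8.5],[-7.5,0.2,0.3,0,0,0,8.5],[-10,0.2,0.3,0,0,0,8.5],[-10,0.2,0.3,0,0,0,8.5]]

```text
clock: 1.97
eef_pos: [426.5, -83.0, 266.3]
tool_rot: [3.141, 0.002, 1.655]
force: [-0.5, -0.4, 0.2]
width: 85.4
```

```bash
python3 - <<'E'
from h import *
d=snap('wrist','wrist2');d=load('wrist2');W=pts(d,wT(d))
print(d['st_p'],d['st_r'])
hsv=cv2.cvtColor(d['img'],cv2.COLOR_BGR2HSV)
m=(abs(hsv[...,0].astype(int)-107)<12)&(hsv[...,1]>110)&(hsv[...,2]>50)&(abs(W[...,2]-70)<4)&(W[...,0]>330)&(W[...,0]<560)&(W[...,1]<0)&(W[...,1]>-320)
P=W[m];print(np.median(P[:,2]),cv2.minAreaRect(P[:,:2].astype(np.float32)))
E
```

```text
[426.52113831 -82.98054197 266.33379752] [3.14083495e+00 2.48543515e-03 1.65494558e+00]
68.81290186921024 ((433.5648498535156, -176.103515625), (59.56558609008789, 191.16761779785156), 4.603644847869873)
```

View pics/wrist2.png

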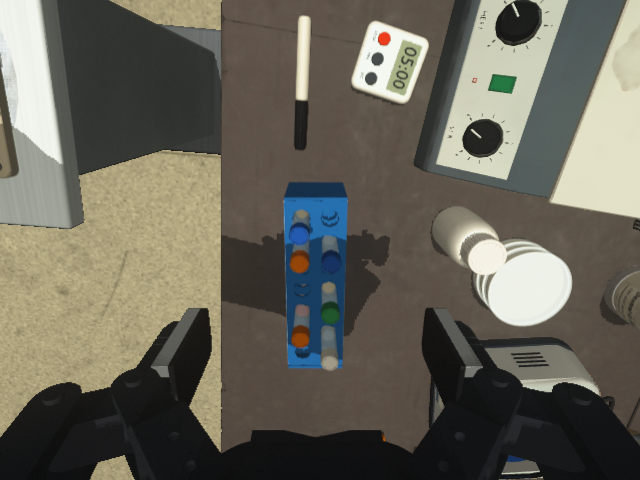

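```bash
python3 - <<'E'
from h import *
d=load('wrist2');W=pts(d,wT(d));
k=(W[...,2]>85)&(W[...,2]<100)&(W[...,0]>470)&(W[...,0]<620)&(W[...,1]>-260)&(W[...,1]<-40)
P=W[k];print(len(P),np.percentile(P,[2,50,98],axis=0).round(0))
k=(W[...,2]>15)&(W[...,2]<85)&(W[...,0]>465)&(W[...,0]<620)&(W[...,1]>-230)&(W[...,1]<-40)
P=W[k];print(len(P),np.percentile(P,[1,50,99],axis=0).round(0))
plan([433.5,-176,140],[np.pi,0,np.radians(94.6)])
plan([433.5,-176,50],[np.pi,0,np.radians(94.6)])
E
```

```text
1958 [[ 568. -133.   85.]
 [ 592. -108.   93.]
 [ 619.  -41.   95.]]
3527 [[ 467. -207.   17.]
 [ 568.  -95.   66.]
 [ 598.  -40.   85.]]
t 2.0167 pos [426.2 -80.4 266.1] rot [-3.141  0.     1.656] dist 15.8 deg 0.3
shift [-9.58 -0.09 12.61] rotv [-0.     0.     0.005]
t 2.0167 pos [426.2 -80.4 266.1] rot [-3.141  0.     1.656] dist 23.6 deg 0.3
shift [-9.57 -0.09 21.61] rotv [-0.     0.     0.005]
```

Call:
carry_out:
  series:
    - [[-3,0,3.0,0,0,0,8.5],[-6,0,6,0,0,0,8.5],[-9.5,-0.1,9,0,0,0,8.5],[-9.5,-0.1,11.5,0,0,0,8.5],[-9.5,-0.1,11.5,0,0,0,8.5]]

```text
clock: 2.43
eef_pos: [430.9, -173.1, 147.0]
tool_rot: [-3.134, -0.003, 1.658]
force: [-0.2, 1.1, 0.2]
width: 85.2
```

```bash
python3 - <<'E'
from h import *
d=snap('side','side3');d=snap('wrist','wrist3')
plan([433.5,-176,50],[np.pi,0,np.radians(94.6)])
E
```

```text
t 2.5333 pos [ 433.1 -172.   150.6] rot [-3.139e+00 -3.000e-03  1.661e+00] dist 10.1 deg 0.6
shift [-0.43  0.03 10.06] rotv [-0.003 -0.003  0.009]
```

View pics/wrist3.png

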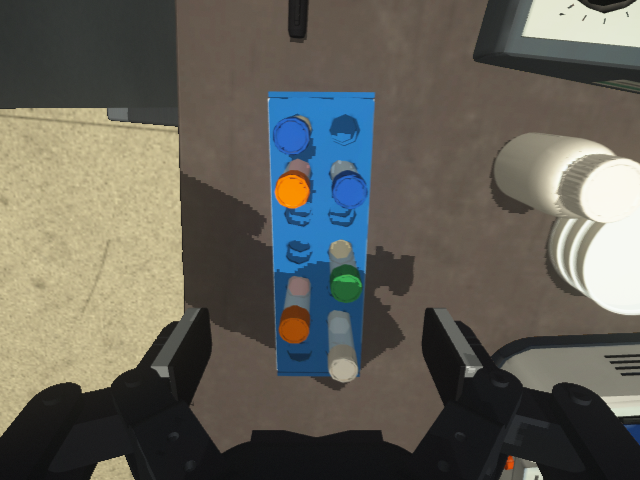

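The rack's long axis runs down the picture midway between the fingers, with side edges at about x=270 and 370 against a centre of 320. I'm going down.

Call:
carry_out:
  series:
    - [[-0.2,0,3,0,0,0,8.5],[-0.4,0,6,0,0,0,8.5],[-0.4,0,8,0,0,0,8.5],[-0.4,0,9,0,0,0,8.5],[-0.4,0,9.5,0,0,0,8.5]]

```text
clock: 2.95
eef_pos: [435.0, -175.9, 56.4]
tool_rot: [3.141, -0.001, 1.662]
force: [-1.0, -0.9, 0.7]
width: 85.1
```

```bash
python3 - <<'E'
from h import *
d=snap('side','side4')
plan([433.5,-176,50],[np.pi,0,np.radians(94.6)])
s=read_state();print(s['force'],s['width'])
cv2.imwrite('pics/side4c.png',cv2.resize(d['img'][190:320,240:400],None,fx=5,fy=4.6,interpolation=2))
E
```

```text
t 3.0 pos [ 434.9 -176.2   56.3] rot [ 3.141e+00 -1.000e-03  1.662e+00] dist 0.6 deg 0.6
shift [ 0.03 -0.14  0.63] rotv [ 0.001 -0.001  0.011]
[-0.19432703 -0.02295085 -0.85823097] 85.36654948602171
```

View pics/side4c.png

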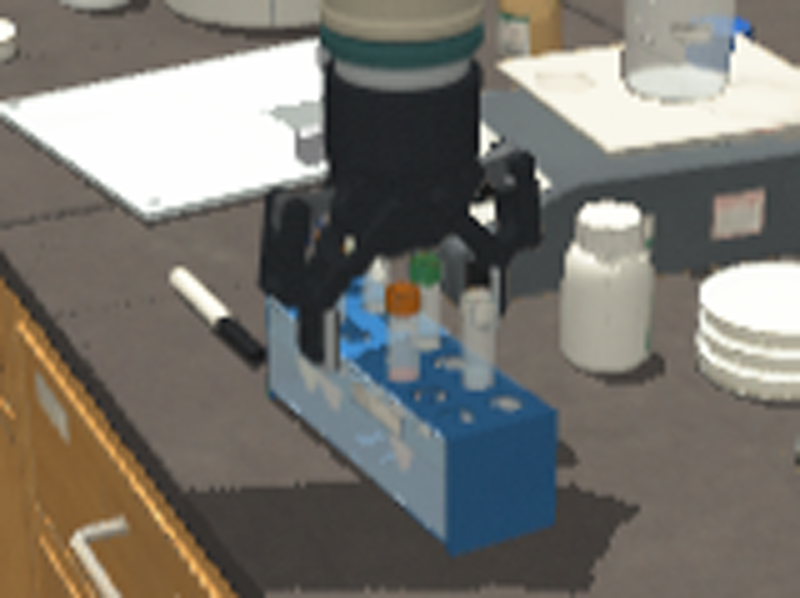

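Both fingers straddle the rack near its middle, and the body sits just above the tube caps. I'll drop another 4 mm and close.

Call:
carry_out:
  series:
    - [[0,-0.1,0.4,0,0,0,8.5],[0,-0.1,0.4,0,0,0,5.5],[0,-0.1,0.4,0,0,0,5.5],[0,-0.1,0.4,0,0,0,5.5],[0,-0.1,0.4,0,0,0,5.5]]

```text
clock: 3.42
eef_pos: [433.6, -178.1, 53.4]
tool_rot: [3.14, 0.0, 1.659]
force: [-0.6, 2.0, 7.5]
width: 58.7
```

Call:
carry_out:
  series:
    - [[0,0,0,0,0,0,5],[0,0,0,0,0,0,4],[0,0,0,0,0,0,4],[0,0,0,0,0,0,4],[0,0,0,0,0,0,4]]

```text
clock: 3.83
eef_pos: [433.6, -178.1, 53.4]
tool_rot: [3.14, -0.0, 1.659]
force: [-0.9, 0.7, 6.8]
width: 58.6
```

Call:
carry_out:
  series:
    - [[0,0,-0.5,0,0,0,4],[0,0,-1,0,0,0,4],[0,0,-1.5,0,0,0,4],[0,0,-2,0,0,0,4],[0,0,-2,0,0,0,4]]

```text
clock: 4.25
eef_pos: [433.5, -178.5, 73.2]
tool_rot: [3.14, 0.001, 1.659]
force: [-0.3, 0.0, -2.3]
width: 58.5
```

```bash
python3 - <<'E'
from h import *
d=snap('side','side5')
s=read_state();print(s['force'],s['torque'],s['width'],s['eef_pos'],s['tool_rot'])
cv2.imwrite('pics/side5c.png',cv2.resize(d['img'][190:320,240:400],None,fx=5,fy=4.6,interpolation=2))
E
```

```text
[-0.01172471  0.86197222 -3.3370699 ] [-0.0455899   0.05253167  0.00690623] 58.50056978934584 [ 433.30921366 -178.42420509   72.75337968] [3.14056047e+00 6.44433119e-04 1.65892343e+00]
```

View pics/side5c.png

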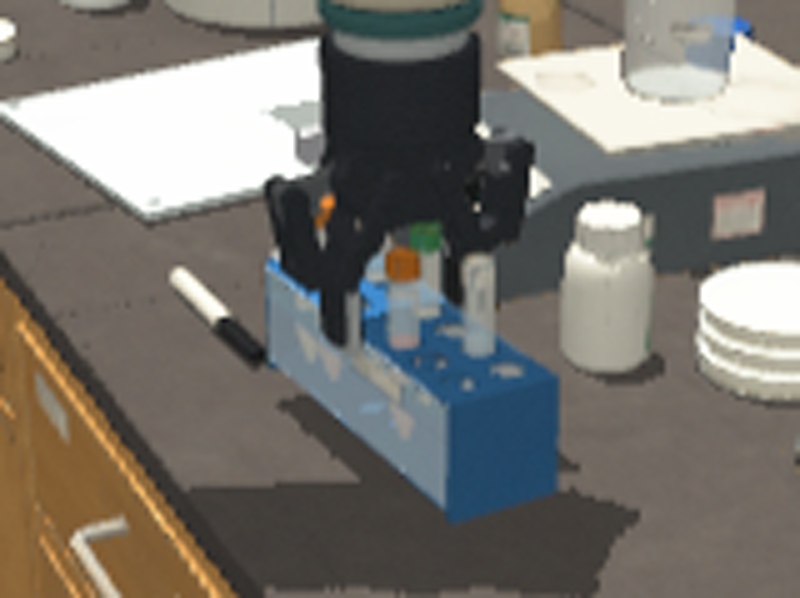

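The rack is lifted level (width 58.5). I'll raise it and carry it over.

Call:
carry_out:
  series:
    - [[0,0,-2,0,0,0,4],[0.5,0,-4,0,0,0,4],[2,0,-6,0,0,0,4],[4.5,0,-7,0,0,0,4],[7.5,0,-7.5,0,0,0,4]]

```text
clock: 4.72
eef_pos: [427.2, -104.6, 148.6]
tool_rot: [3.138, 0.002, 1.655]
force: [1.2, 0.3, -2.7]
width: 58.9
```

```bash
python3 - <<'E'
from h import *
plan([464,302,150],[np.pi,0,np.radians(98)])
E
```

```text
t 4.7167 pos [ 427.2 -104.6  148.6] rot [3.138e+00 2.000e-03 1.655e+00] dist 40.8 deg 3.2
shift [40.21  7.1  -0.2 ] rotv [ 0.003  0.002 -0.055]
```

Call:
carry_out:
  series:
    - [[3,0.5,0,0,0,-0.01,4],[6.5,1.2,0,0,0,-0.02,4],[10,1.8,0,0,0,-0.03,4],[13.5,2.4,0,0,0,-0.03,4],[17,3,0,0,0,-0.03,4]]

```text
clock: 5.13
eef_pos: [440.9, 70.1, 147.1]
tool_rot: [-3.141, -0.0, 1.689]
force: [1.0, -0.3, -3.1]
width: 58.5
```

```bash
python3 - <<'E'
from h import *
plan([464,302,150],[np.pi,0,np.radians(98)])
E
```

```text
t 5.1333 pos [440.9  70.1 147.1] rot [-3.141 -0.     1.689] dist 23.3 deg 1.3
shift [22.76  5.02 -0.29] rotv [-0.    -0.    -0.022]
```

Call:
carry_out:
  series:
    - [[3.5,0.8,0,0,0,-0.01,4],[7,1.5,0,0,0,-0.02,4],[10.5,2.3,0,0,0,-0.02,4],[14,3,0,0,0,-0.02,4],[16,3.5,0,0,0,-0.02,4]]

```text
clock: 5.55
eef_pos: [456.3, 236.5, 146.7]
tool_rot: [-3.141, -0.002, 1.714]
force: [-0.1, 0.3, -3.6]
width: 58.2
```

```bash
python3 - <<'E'
from h import *
snap('wrist','wrist6');snap('scene','scene6')
plan([464,302,150],[np.pi,0,np.radians(98)])
E
```

```text
t 5.65 pos [456.7 236.8 146.5] rot [ 3.141e+00 -2.000e-03  1.717e+00] dist 6.6 deg 0.4
shift [ 6.34  1.67 -0.34] rotv [ 0.    -0.002  0.006]
```

View pics/wrist6.png

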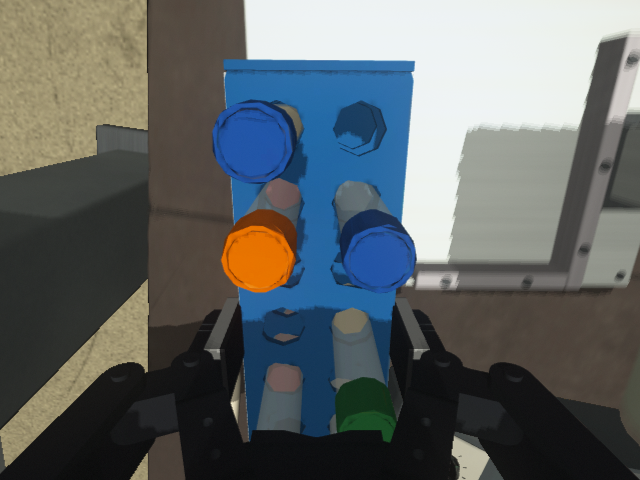

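View pics/scene6.png

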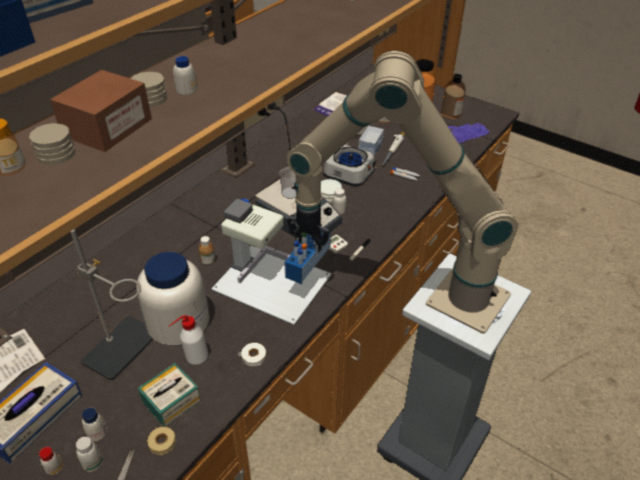

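The wrist view shows the corner well. The back fence runs from (600,40) down to (565,290), and the right-hand fence from (415,270) to (560,285). I'll zoom in on it.

```bash
python3 - <<'E'
from h import *
d=load('wrist6');im=d['img']
cv2.imwrite('pics/w6c.png',cv2.resize(im[20:310,400:640],None,fx=2.7,fy=2.05,interpolation=2) if 0 else cv2.resize(im[180:310,400:640],None,fx=3.3,fy=4,interpolation=2))
W=pts(d,wT(d))
for v in range(60,300,30): print(v,[(u,*W[v,u].round(0).astype(int)) for u in (500,540,550,560,570,580,590,600)if W[v,u,2]==W[v,u,2]])
for u in (430,470,510,540): print(u,[(v,*W[v,u].round(0).astype(int)) for v in (240,255,260,264,268,272,276,280,286)])
E
```

```text
60 [(500, np.int64(563), np.int64(365), np.int64(12)), (540, np.int64(590), np.int64(369), np.int64(12)), (550, np.int64(597), np.int64(370), np.int64(12)), (560, np.int64(603), np.int64(371), np.int64(13)), (570, np.int64(610), np.int64(372), np.int64(13)), (580, np.int64(617), np.int64(373), np.int64(12)), (590, np.int64(623), np.int64(374), np.int64(13)), (600, np.int64(626), np.int64(374), np.int64(19))]
90 [(500, np.int64(569), np.int64(347), np.int64(12)), (540, np.int64(596), np.int64(351), np.int64(13)), (550, np.int64(603), np.int64(352), np.int64(12)), (560, np.int64(610), np.int64(353), np.int64(12)), (570, np.int64(616), np.int64(354), np.int64(13)), (580, np.int64(624), np.int64(355), np.int64(12)), (590, np.int64(628), np.int64(355), np.int64(16)), (600, np.int64(628), np.int64(355), np.int64(26))]
120 [(500, np.int64(575), np.int64(328), np.int64(11)), (540, np.int64(603), np.int64(332), np.int64(12)), (550, np.int64(610), np.int64(333), np.int64(12)), (560, np.int64(616), np.int64(334), np.int64(13)), (570, np.int64(623), np.int64(335), np.int64(13)), (580, np.int64(6
[... 3357 characters left out ...]
), np.int64(222), np.int64(23)), (272, np.int64(608), np.int64(221), np.int64(28)), (276, np.int64(605), np.int64(221), np.int64(35)), (280, np.int64(604), np.int64(218), np.int64(37)), (286, np.int64(606), np.int64(213), np.int64(37))]
540 [(240, np.int64(633), np.int64(245), np.int64(12)), (255, np.int64(637), np.int64(233), np.int64(12)), (260, np.int64(639), np.int64(228), np.int64(11)), (264, np.int64(640), np.int64(225), np.int64(12)), (268, np.int64(635), np.int64(225), np.int64(21)), (272, np.int64(631), np.int64(224), np.int64(27)), (276, np.int64(627), np.int64(223), np.int64(34)), (280, np.int64(626), np.int64(221), np.int64(37)), (286, np.int64(628), np.int64(217), np.int64(37))]
```

View pics/w6c.png

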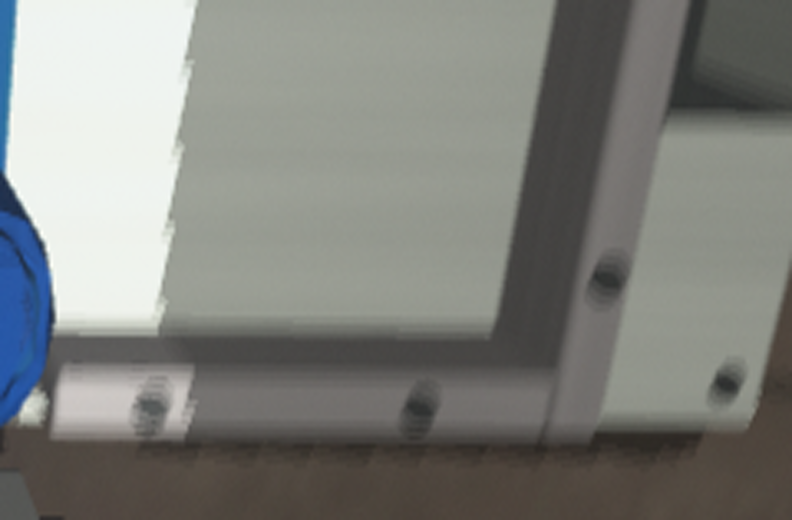

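```bash
cat >> h.py <<'E'
def corner(d,u0=420,c0=np.array([645.,227.]),a0=7.6):
    W=pts(d,wT(d));a=np.radians(a0);ex=np.array([np.cos(a),np.sin(a)]);ey=np.array([-ex[1],ex[0]])
    L=np.stack([(W[...,:2]-c0)@ex,(W[...,:2]-c0)@ey],-1);z=W[...,2];u=np.mgrid[:480,:640][1]>u0
    b=u&(abs(L[...,0])<9)&(L[...,1]>10)&(L[...,1]<155)&(z>16)&(z<33)
    r=u&(abs(L[...,1])<9)&(L[...,0]<-10)&(L[...,0]>-110)&(z>16)&(z<33)
    pb=np.polyfit(L[b][:,1],L[b][:,0],1);pr=np.polyfit(L[r][:,0],L[r][:,1],1)
    print('n',b.sum(),r.sum(),'back',pb,'right',pr,'angles',a0-np.degrees(pb[0]),a0+np.degrees(pr[0]))
    x,y=pb[1],pr[1];c=c0+x*ex+y*ey;print('corner',c)
E
python3 -c "
from h import *
corner(load('wrist6'))"
```

```text
n 3635 1109 back [-0.00106986  0.53107444] right [ 4.79121991e-04 -8.88568928e-01] angles 7.661298494934968 7.627451667951691
corner [645.64392815 226.18947466]
```

```bash
python3 - <<'E'
from h import *
plan([463.8,300.7,90],[np.pi,0,1.704])
E
```

```text
t 5.65 pos [456.7 236.8 146.5] rot [ 3.141e+00 -2.000e-03  1.717e+00] dist 8.6 deg 0.7
shift [6.2  1.63 5.66] rotv [ 0.    -0.002  0.013]
```

Call:
carry_out:
  series:
    - [[2,0.5,0.5,0,0,0.01,4],[4,1.1,1.5,0,0,0.01,4],[6.2,1.6,3,0,0,0.013,4],[6.2,1.6,4.5,0,0,0.013,4],[6.2,1.6,5.5,0,0,0.013,4]]

```text
clock: 6.07
eef_pos: [463.4, 295.4, 90.5]
tool_rot: [-3.14, 0.001, 1.698]
force: [0.1, -0.5, -3.0]
width: 58.5
```

```bash
python3 - <<'E'
from h import *
d=snap('side','side7');snap('wrist','wrist7');corner(load('wrist7'))
plan([463.8,300.7,66.5],[np.pi,0,1.704])
cv2.imwrite('pics/side7c.png',cv2.resize(d['img'][150:280,210:370],None,fx=5,fy=4.6,interpolation=2))
E
```

```text
n 5110 425 back [-0.00158291  0.5663397 ] right [-0.00475379 -1.0027758 ] angles 7.690693959929737 7.327627704263014
corner [645.69398822 226.08093508]
t 6.1667 pos [463.1 292.8  90.4] rot [-3.137e+00  3.000e-03  1.694e+00] dist 2.5 deg 0.6
shift [0.78 0.18 2.39] rotv [-0.004  0.003 -0.01 ]
```

View pics/side7c.png

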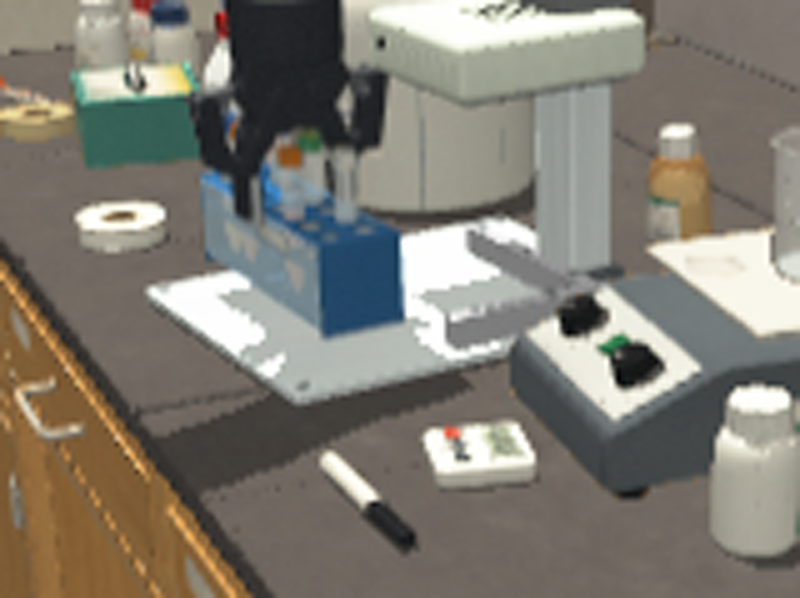

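Call:
carry_out:
  series:
    - [[0.4,0.1,0.8,0,0,-0.01,4],[0.8,0.1,1.6,0,0,-0.01,4],[0.8,0.1,2.1,0,0,-0.01,4],[0.8,0.1,2.3,0,0,-0.01,4],[0.8,0.1,2.4,0,0,-0.01,4]]

```text
clock: 6.58
eef_pos: [464.4, 302.8, 67.8]
tool_rot: [-3.141, 0.0, 1.706]
force: [0.3, 0.6, -3.5]
width: 58.4
```

```bash
python3 - <<'E'
from h import *
d=snap('wrist','wrist8');s=read_state();print(s['force'])
plan([463.8,300.7,65.4],[np.pi,0,1.704])
E
```

```text
[ 0.57344854  0.30392217 -2.98101926]
t 6.6333 pos [464.5 302.8  67.9] rot [-3.141  0.     1.705] dist 0.3 deg 0.1
shift [-0.2  -0.09  0.25] rotv [-0.     0.     0.001]
```

View pics/wrist8.png

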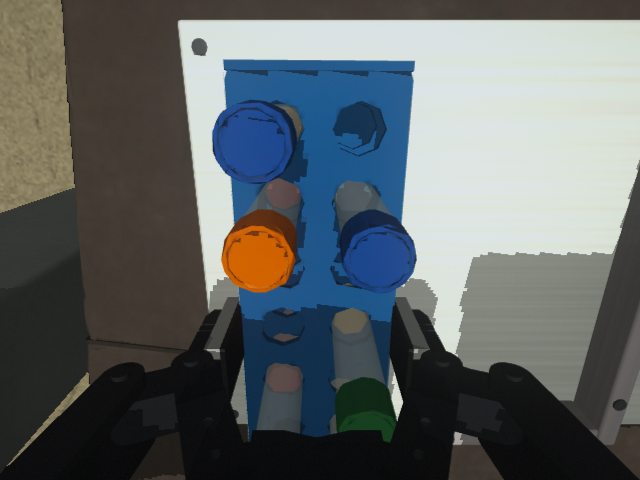

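The rack is square over the plate, with the plate's left edge at row 20 and its front edge near column 195. I'll lower the last 2 mm and release.

Call:
carry_out:
  series:
    - [[0,0,0.15,0,0,0,4],[0,0,0.25,0,0,0,4],[0,0,0.25,0,0,0,8.5],[0,0,0.25,0,0,0,8.5],[0,0,0.25,0,0,0,8.5]]

```text
clock: 7.05
eef_pos: [465.0, 303.3, 66.1]
tool_rot: [3.141, -0.0, 1.706]
force: [0.5, -0.9, -0.2]
width: 84.9
```

Call:
carry_out:
  series:
    - [[0,0,-0.8,0,0,0,8.5],[0,0,-3,0,0,0,8.5],[0,0,-6,0,0,0,8.5],[0,0,-9,0,0,0,8.5],[0,0,-11,0,0,0,8.5]]

```text
clock: 7.47
eef_pos: [465.6, 303.2, 178.9]
tool_rot: [3.139, -0.001, 1.705]
force: [1.4, 0.9, 0.7]
width: 85.1
```

```bash
cat >> h.py <<'E'
C=np.array([645.6,226.2]);YA=np.radians(7.64);EX=np.array([np.cos(YA),np.sin(YA)]);EY=np.array([-EX[1],EX[0]])
def r2w(x,y,z=None):
    p=C+x*EX+y*EY;return p if z is None else np.r_[p,12+z]
def rack(d,T=None):
    W=pts(d,T);hsv=cv2.cvtColor(d['img'],cv2.COLOR_BGR2HSV)
    L=np.stack([(W[...,:2]-C)@EX,(W[...,:2]-C)@EY],-1)
    m=(abs(hsv[...,0].astype(int)-107)<14)&(hsv[...,1]>100)&(hsv[...,2]>40)&(abs(W[...,2]-82)<4)&(L[...,0]>-260)&(L[...,0]<40)&(L[...,1]>-50)&(L[...,1]<260)
    P=L[m];r=cv2.minAreaRect(P.astype(np.float32));print('rack reader coords n',len(P),'z',np.median(W[m][:,2]),r,'x',np.percentile(P[:,0],[1,99]),'y',np.percentile(P[:,1],[1,99]))
E
python3 - <<'E'
from h import *
d=snap('wrist','wrist9');d=load('wrist9');rack(d,wT(d));corner(d)
s=snap('side','side9');rack(s);s=snap('scene','scene9');rack(s)
print(read_state()['eef_pos'])
E
```

```text
rack reader coords n 14157 z 80.91096643129433 ((-168.97325134277344, 101.4565200805664), (191.22499084472656, 59.969764709472656), 89.66292572021484) x [-198.32726609 -139.34337403] y [  8.56431245 196.24119607]
n 1897 369 back [-0.00144915  0.53484442] right [-1.34566973e-05 -7.75901331e-01] angles 7.683030043552342 7.599228988038918
corner [645.63276401 226.30165114]
rack reader coords n 177 z 80.53386130545596 ((-171.78318786621094, 100.32454681396484), (57.844703674316406, 198.13270568847656), 0.31874188780784607) x [-199.54512754 -143.34651047] y [  2.72236186 196.31637011]
rack reader coords n 299 z 80.97141859297085 ((-171.34388732910156, 106.6371841430664), (198.36944580078125, 60.41794204711914), 89.08846282958984) x [-201.36678793 -143.57147594] y [ 10.67633244 202.57956047]
[465.62594072 303.78955862 177.95222719]
```

View pics/wrist9.png

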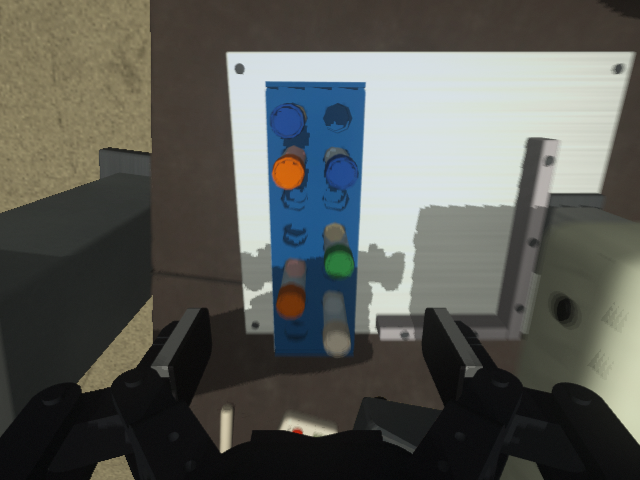

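The rack stands square on the plate at reader (-169,+101), 5 mm clear of the right-hand fence line. Next I'll retreat, close the fingers and lean the tool.

```bash
cat >> h.py <<'E'
def lean(deg,tw=0):
    return Ro.from_euler('xyz',[np.pi,0,YA+np.pi/2+tw])*Ro.from_rotvec([-np.radians(deg),0,0])
E
python3 - <<'E'
from h import *
print(lean(45).as_matrix().round(2))
plan(r2w(-255,100,165),lean(30));plan(r2w(-255,100,110),lean(45))
E
```

```text
[[-0.13  0.7   0.7 ]
 [ 0.99  0.09  0.09]
 [-0.    0.71 -0.71]]
t 7.6167 pos [465.6 303.8 178. ] rot [ 3.138e+00 -2.000e-03  1.706e+00] dist 8.7 deg 29.8
shift [-0.07 -8.69  0.06] rotv [-0.52  -0.003  0.001]
t 7.6167 pos [465.6 303.8 178. ] rot [ 3.138e+00 -2.000e-03  1.706e+00] dist 10.3 deg 44.8
shift [-0.08 -8.72  5.56] rotv [-0.782 -0.003  0.001]
```

Call:
carry_out:
  series:
    - [[0,-2.5,0,-0.05,0,0,8.5],[0,-5.5,0,-0.15,0,0,6],[0,-8.7,0,-0.27,0,0,3],[0,-8.7,0,-0.39,0,0,0],[0,-8.7,0,-0.51,0,0,0]]

```text
clock: 8.03
eef_pos: [370.5, 294.2, 170.9]
tool_rot: [2.84, -0.007, 1.711]
force: [0.9, 0.8, -0.4]
width: 37.8
```

```bash
python3 - <<'E'
from h import *
s=read_state();print(s['qpos'].round(2),s['width'])
plan(r2w(-255,100,110),lean(45));plan(r2w(-255,100,28),lean(45))
E
```

```text
[-1.42  0.52  0.78  2.31 -0.8   0.27  0.14] 37.803414571113116
t 8.0333 pos [370.5 294.2 170.9] rot [ 2.84  -0.007  1.711] dist 5.0 deg 27.7
shift [-0.43 -0.63  4.93] rotv [-0.484 -0.009  0.002]
t 8.0333 pos [370.5 294.2 170.9] rot [ 2.84  -0.007  1.711] dist 13.1 deg 27.7
shift [-0.49 -3.07 12.76] rotv [-0.484 -0.009  0.002]
```

Full lean isn't reachable this close in: j6 is 0.27 against a limit of 0.23. I'll push with the tool near vertical for the first half, then lean it farther out, where there's room.

```bash
python3 - <<'E'
from h import *
plan(r2w(-240,100,110),lean(10));plan(r2w(-240,100,30),lean(10))
E
```

```text
t 8.0333 pos [370.5 294.2 170.9] rot [ 2.84  -0.007  1.711] dist 5.4 deg 7.3
shift [-0.44  0.8   5.37] rotv [ 0.127 -0.008  0.005]
t 8.0333 pos [370.5 294.2 170.9] rot [ 2.84  -0.007  1.711] dist 13.1 deg 7.3
shift [-0.49 -1.58 13.01] rotv [ 0.127 -0.008  0.005]
```

Call:
carry_out:
  series:
    - [[-0.4,0,1.5,0.06,0,0,0],[-0.4,0.4,4,0.12,0,0,0],[-0.4,0,7,0.12,0,0,0],[-0.5,-0.8,10,0.12,0,0,0],[-0.5,-1.6,13,0.12,0,0,0]]

```text
clock: 8.45
eef_pos: [402.2, 298.6, 51.5]
tool_rot: [2.979, 0.006, 1.712]
force: [-0.2, 0.2, 1.0]
width: -0.2
```

```bash
python3 - <<'E'
from h import *
d=snap('side','side10');rack(d)
s=read_state();print(s['qpos'].round(2),s['width'],s['force'])
plan(r2w(-240,100,30),lean(10));plan(r2w(-130,100,30),lean(10))
cv2.imwrite('pics/side10c.png',cv2.resize(d['img'][150:280,210:370],None,fx=5,fy=4.6,interpolation=2))
E
```

```text
rack reader coords n 161 z 80.37536675297787 ((-173.38438415527344, 99.22319793701172), (60.362037658691406, 198.88414001464844), 2.042638063430786) x [-199.57764292 -142.94716404] y [  2.83410985 194.68177171]
[-1.07  0.76  0.45  2.2  -1.1   0.23  0.47] -0.2127001062148379 [ 2.6083166   2.32356627 -2.87952516]
t 8.5 pos [403.4 300.4  47.9] rot [2.981 0.008 1.711] dist 1.3 deg 1.0
shift [-0.57 -1.06  0.43] rotv [-0.014  0.007  0.008]
t 8.5 pos [403.4 300.4  47.9] rot [2.981 0.008 1.711] dist 10.1 deg 1.0
shift [-0.64  9.8   2.18] rotv [-0.014  0.007  0.008]
```

View pics/side10c.png

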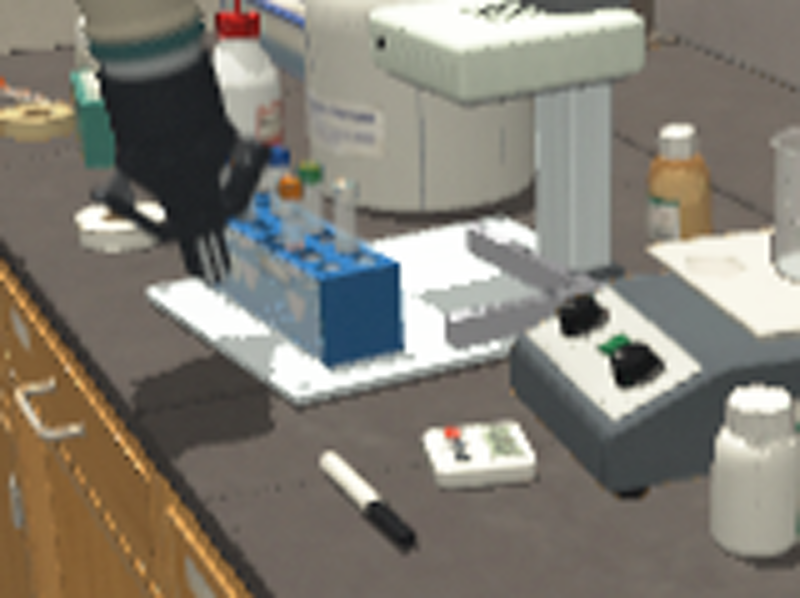

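At this lean the knuckles overhang the tubes and j5 and j6 are sitting on their limits, so this push line is poor. The rack's left end lies outside the head's width (y > 145). Gripping it there across the 60 mm, with the tool tilted outward (+y), lets me slide it into the corner with full control. I'll back off upward first.

```bash
cat >> h.py <<'E'
def tilt(deg,tw=0):
    # tool top leans to reader +y : rotate about tool y (=EX)
    R=Ro.from_rotvec(np.radians(deg)*np.r_[-EX,0])*Ro.from_euler('xyz',[np.pi,0,YA+np.pi/2+tw]); return R
E
python3 - <<'E'
from h import *
print('tool z',tilt(15).as_matrix()[:,2])
plan(r2w(-250,110,160),lean(3));plan(r2w(-200,180,180),lean(0))
E
```

```text
tool z [ 0.03440957 -0.2565215  -0.96592583]
t 8.5 pos [403.4 300.4  47.9] rot [2.981 0.008 1.711] dist 12.6 deg 6.2
shift [  0.34   0.03 -12.57] rotv [0.108 0.007 0.008]
t 8.5 pos [403.4 300.4  47.9] rot [2.981 0.008 1.711] dist 16.5 deg 9.2
shift [  7.29   5.34 -13.8 ] rotv [0.16  0.007 0.007]
```

Call:
carry_out:
  series:
    - [[0,-0.5,-2,0,0,0,0],[0.2,-0.6,-5,0.03,0,0,0],[0.3,-0.2,-8.5,0.07,0,0,2],[1.5,0.2,-12,0.1,0,0,5],[3,0.5,-14,0.13,0,0,8.5]]

```text
clock: 8.92
eef_pos: [382.9, 327.8, 196.1]
tool_rot: [3.102, 0.003, 1.703]
force: [1.0, 0.9, -0.7]
width: 35.8
```

```bash
python3 - <<'E'
from h import *
d=snap('side','side11');rack(d);d=snap('scene','scene11');rack(d)
s=read_state();print(s['qpos'].round(2),s['width'],s['force'])
plan(r2w(-169,185,180),tilt(0));plan(r2w(-169,182,125),tilt(15))
E
```

```text
rack reader coords n 180 z 80.5232648902504 ((-170.296875, 101.1311264038086), (196.5305938720703, 59.11143493652344), 89.87294006347656) x [-199.89880172 -142.94630608] y [  4.2992061  193.98048471]
rack reader coords n 284 z 81.21260478604074 ((-172.7729034423828, 104.44314575195312), (196.47671508789062, 58.886756896972656), 89.44453430175781) x [-201.62889185 -144.143757  ] y [  7.80447935 200.65734045]
[-1.38  0.63  0.94  2.   -0.69  0.82  0.08] 51.09964914754423 [0.82374125 0.19420035 0.31812314]
t 9.0167 pos [384.5 332.3 195.9] rot [ 3.097e+00 -2.000e-03  1.709e+00] dist 8.8 deg 2.6
shift [4.47 7.57 0.74] rotv [ 0.045 -0.002  0.005]
t 9.0167 pos [384.5 332.3 195.9] rot [ 3.097e+00 -2.000e-03  1.709e+00] dist 10.5 deg 15.3
shift [4.16 7.32 6.23] rotv [ 0.045 -0.264 -0.001]
```

Rack undisturbed. I'm moving over its left end, tilted outward.

Call:
carry_out:
  series:
    - [[1.5,2.5,0.2,0.02,-0.05,0,8.5],[3,5,0.4,0.045,-0.12,0,8.5],[4.3,7.4,0.8,0.045,-0.2,0,8.5],[4.3,7.4,2,0.045,-0.26,0,8.5],[4.3,7.4,3,0.045,-0.26,0,8.5]]

```text
clock: 9.43
eef_pos: [449.9, 384.7, 161.9]
tool_rot: [-3.134, 0.265, 1.709]
force: [-0.9, -0.1, -0.7]
width: 84.8
```

```bash
python3 - <<'E'
from h import *
snap('wrist','wrist12');d=load('wrist12');rack(d,wT(d));corner(d)
s=read_state();print(s['qpos'].round(2),s['width'],s['force'])
plan(r2w(-169,181,50),tilt(15))
E
```

```text
rack reader coords n 7680 z 80.76938992185498 ((-169.55856323242188, 101.99137115478516), (191.57569885253906, 59.195396423339844), 89.81356048583984) x [-198.29179361 -140.52074936] y [ 11.52246838 197.31604887]
n 1684 14 back [-0.0017511   0.47615297] right [-0.12101909 -8.9078846 ] angles 7.700330568230627 0.6661167257278908
corner [646.65009488 218.23334063]
[-1.37  0.93  0.97  1.62 -0.56  1.1  -0.15] 84.89384731125367 [-0.69686855 -0.01204962 -1.29556644]
t 9.4833 pos [448.4 381.7 160.5] rot [-3.13   0.265  1.706] dist 9.9 deg 0.7
shift [2.64 0.68 9.48] rotv [-0.011  0.003  0.002]
```

View pics/wrist12.png

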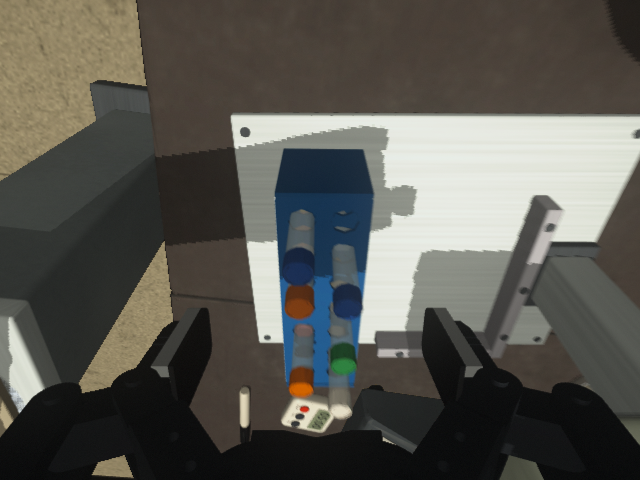

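Call:
carry_out:
  series:
    - [[2,0.6,2,0,0,0,8.5],[2.6,0.7,4,0,0,0,8.5],[2.6,0.7,6.5,0,0,0,8.5],[2.6,0.7,8.4,0,0,0,8.5],[2.6,0.7,9.0,0,0,0,8.5]]

```text
clock: 9.9
eef_pos: [454.7, 380.0, 69.5]
tool_rot: [-3.13, 0.264, 1.699]
force: [0.2, 0.2, 0.1]
width: 85.2
```

```bash
python3 - <<'E'
from h import *
d=snap('scene','scene13');e=snap('side','side13')
s=read_state();print(s['force'])
plan(r2w(-169,181,50),tilt(15))
cv2.imwrite('pics/s13.png',np.hstack([cv2.resize(d['img'][190:310,210:330],(400,400),interpolation=2),cv2.resize(e['img'][150:270,210:330],(400,400),interpolation=2)]))
E
```

```text
[-0.47472604  0.48081973  0.15931991]
t 10.0 pos [456.1 381.7  71.4] rot [-3.133  0.263  1.7  ] dist 1.0 deg 0.6
shift [ 0.4  -0.18  0.86] rotv [-0.01   0.001 -0.004]
```

View pics/s13.png

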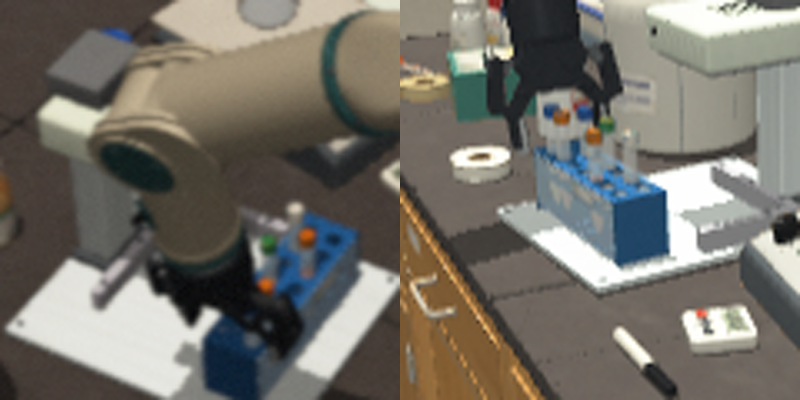

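Both fingers straddle the left end and nothing touches. I'll go down 8 mm and grip.

Call:
carry_out:
  series:
    - [[0.2,-0.1,0.4,-0.01,0,0,8.5],[0.3,-0.1,0.8,-0.01,0,0,8.5],[0.3,-0.1,0.8,-0.01,0,0,8.5],[0.3,-0.1,0.8,-0.01,0,0,5],[0.3,-0.1,0.8,-0.01,0,0,4]]

```text
clock: 10.42
eef_pos: [456.1, 385.2, 63.6]
tool_rot: [3.137, 0.262, 1.703]
force: [-2.3, -0.5, 1.8]
width: 63.4
```

Call:
carry_out:
  series:
    - [[0,0,0,0,0,0,4],[0,0,0,0,0,0,4],[0,0,0,0,0,0,4],[0,0,0,0,0,0,4],[0,0,0,0,0,0,4]]

```text
clock: 10.83
eef_pos: [456.3, 385.3, 64.0]
tool_rot: [3.137, 0.261, 1.703]
force: [-0.5, 0.2, 6.1]
width: 58.4
```

```bash
python3 - <<'E'
from h import *
s=read_state();print(s['force'],s['torque'],s['width'],s['qpos'].round(2))
snap('wrist','wrist14');d=load('wrist14');rack(d,wT(d))
plan(r2w(-100,181,51),tilt(15));plan(r2w(-32,181,51),tilt(15))
E
```

```text
[-0.47307605  0.17869074  6.14003224] [ 0.186444    0.38772981 -0.12525986] 58.35139323270841 [-1.33  1.05  0.89  1.66 -0.66  0.94 -0.11]
rack reader coords n 10453 z 80.81599905464446 ((-166.47488403320312, 154.7021942138672), (87.3233642578125, 59.50999450683594), 89.13656616210938) x [-195.45007158 -137.2706238 ] y [115.52363461 197.53054778]
t 10.8833 pos [456.3 385.3  64. ] rot [3.137 0.261 1.703] dist 6.6 deg 0.3
shift [-0.15  6.64  0.17] rotv [ 0.004 -0.    -0.001]
t 10.8833 pos [456.3 385.3  64. ] rot [3.137 0.261 1.703] dist 13.4 deg 0.3
shift [-0.14 13.44  0.2 ] rotv [ 0.004 -0.    -0.001]
```

View pics/wrist14.png

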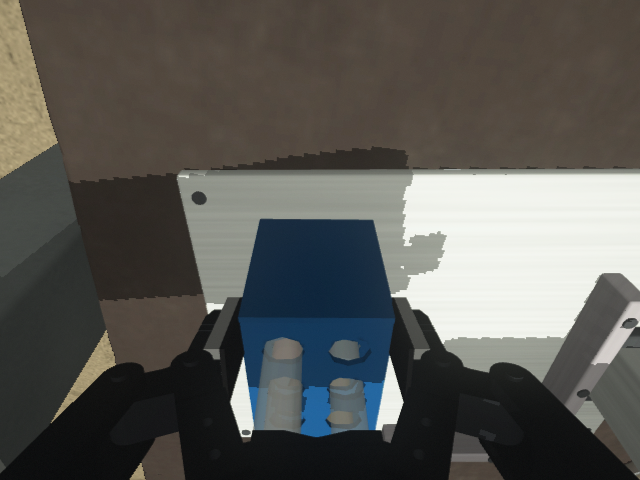

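Gripped, at reader x of about -167. I'll ease up 1.5 mm to relieve the down-force and slide back 10 cm.

Call:
carry_out:
  series:
    - [[0,0,-0.1,0,0,0,4],[0,1.5,-0.15,0,0,0,4],[0,3.5,-0.15,0,0,0,4],[0,5.5,-0.15,0,0,0,4],[0,7,-0.15,0,0,0,4]]

```text
clock: 11.3
eef_pos: [526.4, 394.4, 64.4]
tool_rot: [3.137, 0.263, 1.702]
force: [0.7, 0.4, -1.8]
width: 58.6
```

```bash
cat >> h.py <<'E'
def st():
    s=read_state();p=s['eef_pos'];q=p[:2]-C
    print('clock',s['clock'],'reader TCP',np.r_[q@EX,q@EY,p[2]-12].round(1),'yawrel',np.degrees(s['tool_rot'][2]-YA-np.pi/2).round(2),'F(reader)',np.r_[s['force'][:2]@EX,s['force'][:2]@EY,s['force'][2]].round(1),'M',s['torque'].round(2),'w',round(s['width'],1),'q',s['qpos'].round(2))
def endrect(d,T):
    W=pts(d,T);return W
E
python3 - <<'E'
from h import *
st();d=snap('scene','scene15');e=snap('side','side15');rack(d);rack(e)
snap('wrist','wrist15');w=load('wrist15');rack(w,wT(w))
cv2.imwrite('pics/s15.png',np.hstack([cv2.resize(d['img'][190:310,210:330],(400,400),interpolation=2),cv2.resize(e['img'][150:270,210:330],(400,400),interpolation=2)]))
E
```

```text
clock 11.3 reader TCP [-95.7 182.6  52.4] yawrel -0.1 F(reader) [ 0.8  0.3 -1.8] M [ 0.46  0.15 -0.01] w 58.6 q [-1.22  1.1   0.89  1.49 -0.64  1.03 -0.12]
rack reader coords n 231 z 81.30643478362799 ((-100.76492309570312, 105.06043243408203), (198.14971923828125, 58.2803840637207), 87.61761474609375) x [-131.14715258  -70.88726429] y [  6.71829239 201.85310419]
rack reader coords n 167 z 80.65865434477644 ((-94.41692352294922, 97.25959014892578), (197.67926025390625, 58.22855758666992), 89.0114974975586) x [-123.36754649  -66.76210308] y [  0.97450801 188.60803217]
rack reader coords n 10649 z 81.31772340103645 ((-94.26509094238281, 152.8215789794922), (88.27739715576172, 59.6627082824707), 88.9328384399414) x [-123.30875704  -65.06934618] y [113.2426085  196.10818361]
```

View pics/s15.png

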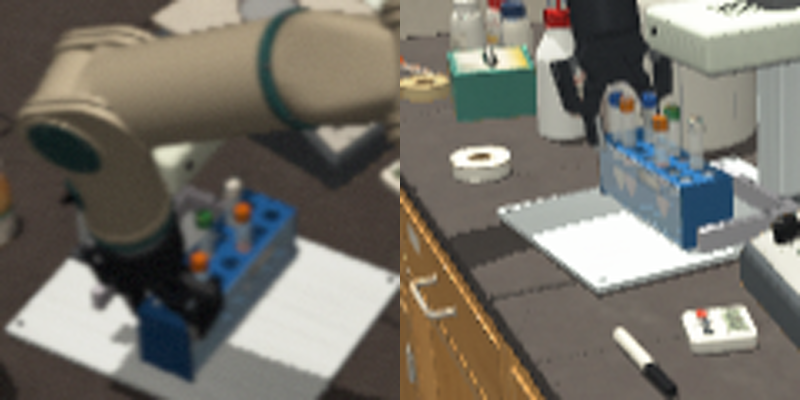

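Call:
carry_out:
  series:
    - [[0,1.5,0,0,0,0,4],[0,3,0,0,0,0,4],[0,4.5,0,0,0,0,4],[0,5.5,0,0,0,0,4],[0,6,0,0,0,0,4]]

```text
clock: 11.87
eef_pos: [584.5, 402.2, 64.5]
tool_rot: [3.139, 0.263, 1.702]
force: [-0.4, -0.3, -1.8]
width: 58.8
```

```bash
python3 - <<'E'
from h import *
st();d=snap('scene','scene16');e=snap('side','side16');rack(d);rack(e)
snap('wrist','wrist16');w=load('wrist16');rack(w,wT(w));st()
cv2.imwrite('pics/s16.png',np.hstack([cv2.resize(d['img'][190:310,210:330],(400,400),interpolation=2),cv2.resize(e['img'][150:270,210:330],(400,400),interpolation=2)]))
E
```

```text
clock 11.8667 reader TCP [-37.2 182.6  52.5] yawrel -0.1 F(reader) [-0.4 -0.3 -1.8] M [ 0.35  0.11 -0.06] w 58.8 q [-1.13  1.15  0.89  1.32 -0.62  1.11 -0.13]
rack reader coords n 220 z 81.41975271036358 ((-41.760765075683594, 104.60862731933594), (192.65187072753906, 60.985939025878906), 83.50579071044922) x [-69.9412107  -11.26686079] y [  9.8056895  200.02403897]
rack reader coords n 143 z 80.44844595331949 ((-40.47413635253906, 99.68989562988281), (57.24833297729492, 197.13973999023438), 1.8866115808486938) x [-66.90467049 -13.16617902] y [  5.05924349 192.27872554]
rack reader coords n 10625 z 81.22579465577098 ((-37.17384719848633, 153.66241455078125), (88.47345733642578, 59.68549728393555), 89.19232940673828) x [-66.23181453  -7.9699877 ] y [114.29200089 197.24464109]
clock 12.0167 reader TCP [-37.8 182.8  52.6] yawrel -0.06 F(reader) [ 0.1 -0.3 -1.8] M [ 0.4  -0.08  0.02] w 58.7 q [-1.13  1.15  0.89  1.32 -0.62  1.11 -0.13]
```

View pics/s16.png

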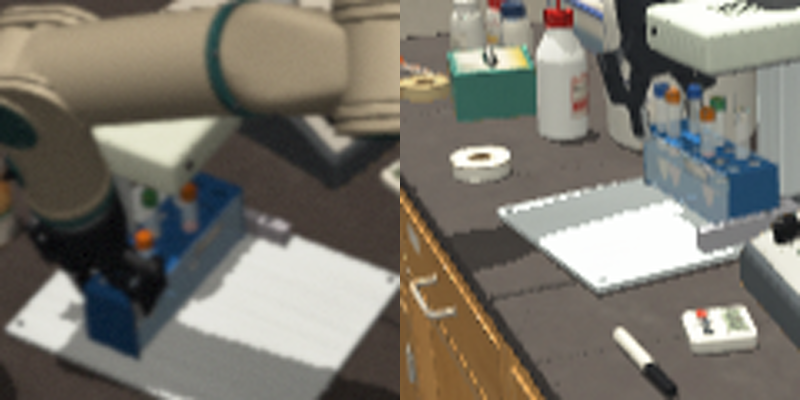

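View pics/wrist16.png

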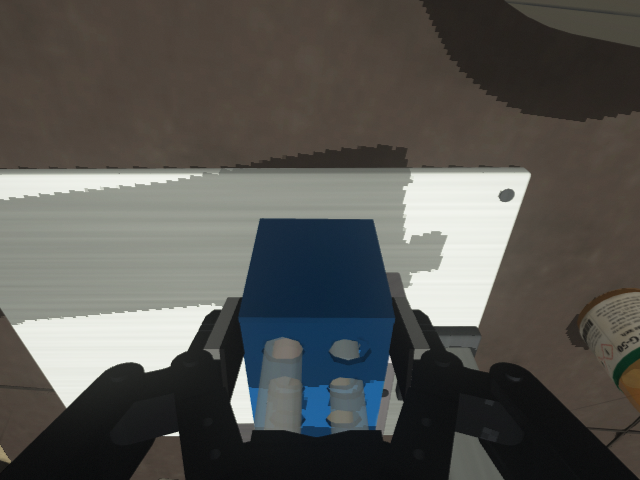

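The rack is nearly seated, about 7 mm short in x and 5 mm in y, with no contact forces. I'll creep back until the fence pushes back.

Call:
carry_out:
  series:
    - [[0,0.2,0,0,0,0,4],[0,0.35,0,0,0,0,4],[0,0.5,0,0,0,0,4],[0,0.6,0,0,0,0,4],[0,0.6,0,0,0,0,4]]

```text
clock: 12.43
eef_pos: [590.7, 403.4, 65.0]
tool_rot: [3.138, 0.262, 1.703]
force: [-0.1, 0.6, -2.0]
width: 58.6
```

```bash
python3 -c "
from h import *
st()"
```

```text
clock 12.4333 reader TCP [-30.8 182.9  53. ] yawrel -0.07 F(reader) [ 0.   0.6 -2. ] M [ 0.51  0.04 -0.09] w 58.6 q [-1.12  1.15  0.89  1.3  -0.62  1.12 -0.13]
```

Call:
carry_out:
  series:
    - [[0,0.1,0,0,0,0,4],[0,0.15,0,0,0,0,4],[0,0.2,0,0,0,0,4],[0,0.2,0,0,0,0,4],[0,0.2,0,0,0,0,4]]

```text
clock: 12.85
eef_pos: [591.6, 403.6, 64.7]
tool_rot: [3.14, 0.262, 1.703]
force: [-4.7, 0.5, -1.5]
width: 58.2
```

```bash
python3 -c "
from h import *
st()"
```

```text
clock 12.85 reader TCP [-30.  183.   52.7] yawrel -0.06 F(reader) [-4.6  1.1 -1.5] M [ 0.39  1.08 -0.32] w 58.2 q [-1.12  1.16  0.89  1.29 -0.62  1.13 -0.13]
```

Back-fence contact at 4.6 N. Now I'll slide toward the right-hand fence.

Call:
carry_out:
  series:
    - [[-0.1,-0.07,0.03,0,0,0,4],[-0.2,-0.07,0.05,0,0,0,4],[-0.3,-0.07,0.08,0,0,0,4],[-0.4,-0.07,0.11,0,0,0,4],[-0.4,-0.07,0.11,0,0,0,4]]

```text
clock: 13.27
eef_pos: [592.1, 399.1, 64.9]
tool_rot: [3.139, 0.262, 1.703]
force: [-4.3, 0.2, -1.0]
width: 58.5
```

```bash
python3 -c "
from h import *
st()"
```

```text
clock 13.2667 reader TCP [-30.  178.5  52.9] yawrel -0.08 F(reader) [-4.3  0.8 -1. ] M [ 0.57  1.15 -0.24] w 58.5 q [-1.12  1.15  0.89  1.3  -0.62  1.12 -0.13]
```

Call:
carry_out:
  series:
    - [[-0.05,0,0.01,0,0,0,4],[-0.1,0,0.03,0,0,0,4],[-0.15,0,0.04,0,0,0,4],[-0.2,0,0.05,0,0,0,4],[-0.2,0,0.05,0,0,0,4]]

```text
clock: 13.68
eef_pos: [592.2, 398.4, 64.8]
tool_rot: [3.138, 0.261, 1.703]
force: [-4.7, 1.5, -0.9]
width: 58.8
```

```bash
python3 -c "
from h import *
st()"
```

```text
clock 13.6833 reader TCP [-30.1 177.7  52.8] yawrel -0.05 F(reader) [-4.4  2.1 -0.9] M [ 0.86  1.26 -0.36] w 58.8 q [-1.12  1.15  0.89  1.31 -0.62  1.12 -0.12]
```

Call:
carry_out:
  series:
    - [[-0.05,0,0.01,0,0,0,4],[-0.1,0,0.03,0,0,0,4],[-0.15,0,0.04,0,0,0,4],[-0.2,0,0.05,0,0,0,4],[-0.2,0,0.05,0,0,0,4]]

```text
clock: 14.1
eef_pos: [592.2, 398.3, 65.0]
tool_rot: [3.138, 0.258, 1.704]
force: [-5.5, 5.8, -0.7]
width: 58.4
```

```bash
python3 - <<'E'
from h import *
st();d=snap('scene','scene17');e=snap('side','side17');rack(d);rack(e)
snap('wrist','wrist17');w=load('wrist17');rack(w,wT(w))
cv2.imwrite('pics/s17.png',np.hstack([cv2.resize(d['img'][190:310,210:330],(400,400),interpolation=2),cv2.resize(e['img'][160:240,260:340],(400,400),interpolation=2)]))
E
```

```text
clock 14.1 reader TCP [-30.1 177.7  53. ] yawrel -0.0 F(reader) [-4.7  6.4 -0.7] M [ 1.43  1.42 -0.47] w 58.4 q [-1.12  1.15  0.88  1.31 -0.63  1.11 -0.12]
rack reader coords n 212 z 81.50037705479542 ((-34.05080795288086, 99.54828643798828), (193.78591918945312, 59.578189849853516), 87.33309936523438) x [-62.40205944  -4.09435801] y [  4.0092454  195.10382751]
rack reader coords n 154 z 80.98622820891293 ((-30.459671020507812, 90.44351959228516), (193.6455078125, 60.093170166015625), 89.647216796875) x [-60.61355275  -3.99153006] y [ -2.28793699 183.47528279]
rack reader coords n 10766 z 81.56737361208094 ((-30.06647491455078, 148.7764434814453), (88.89976501464844, 60.04218292236328), 88.72052001953125) x [-59.10646689  -0.86953466] y [109.91051936 192.32347331]
```

View pics/s17.png

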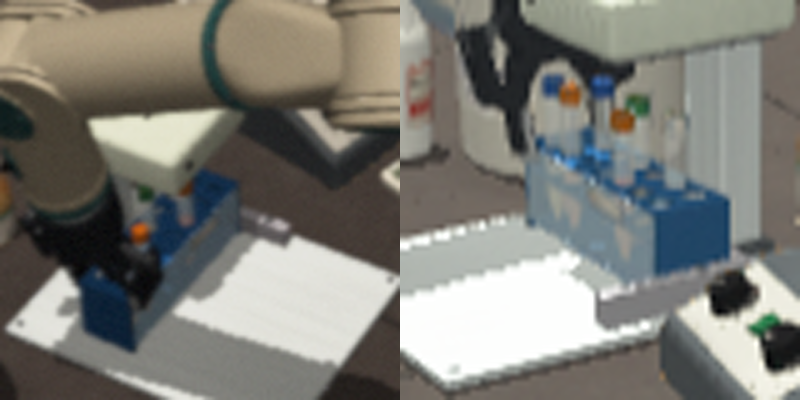

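Both fences are in contact: 4.7 N at the back and 6.4 N at the right with y stalled. The yaw moment puts the back contact near mid-length, so the rack is flush. It's still about 1 mm up, so I'll set it down and then release.

Call:
carry_out:
  series:
    - [[0.02,0,0.07,0,0,0,4],[0.04,0,0.14,0,0,0,4],[0.05,0,0.18,0,0,0,4],[0.05,0,0.18,0,0,0,4],[0.05,0,0.18,0,0,0,4]]

```text
clock: 14.67
eef_pos: [592.1, 398.5, 64.1]
tool_rot: [3.138, 0.258, 1.704]
force: [-6.1, 6.9, 4.5]
width: 58.5
```

```bash
python3 -c "
from h import *
st()"
```

```text
clock 14.6667 reader TCP [-30.1 177.9  52.1] yawrel 0.01 F(reader) [-5.1  7.7  4.5] M [ 1.15  1.74 -0.66] w 58.5 q [-1.12  1.15  0.88  1.31 -0.63  1.11 -0.12]
```

Call:
carry_out:
  series:
    - [[0,0,0,0,0,0,7],[0,0,0,0,0,0,8.5],[0,0,0,0,0,0,8.5],[0,0,0,0,0,0,8.5],[0,0,0,0,0,0,8.5]]

```text
clock: 15.08
eef_pos: [594.0, 394.5, 63.5]
tool_rot: [3.136, 0.263, 1.702]
force: [-1.1, 0.4, -0.4]
width: 85.1
```

```bash
python3 -c "
from h import *
st()
w=snap('wrist','wrist18');w=load('wrist18');rack(w,wT(w));rack(snap('side','side18'))"
```

```text
clock 15.0833 reader TCP [-28.7 173.6  51.5] yawrel -0.13 F(reader) [-1.1  0.5 -0.4] M [0.25 0.06 0.02] w 85.1 q [-1.12  1.15  0.89  1.31 -0.62  1.11 -0.12]
rack reader coords n 11087 z 80.80504616602818 ((-30.389949798583984, 147.53567504882812), (91.79916381835938, 59.727745056152344), 89.30004119873047) x [-59.42709748  -1.09899526] y [107.1524185  192.55089427]
rack reader coords n 145 z 80.44180038503595 ((-32.9875602722168, 94.61670684814453), (57.199214935302734, 193.79104614257812), 0.6871973276138306) x [-60.87066479  -4.61193104] y [ -1.26913078 190.65368759]
```

View pics/wrist18.png

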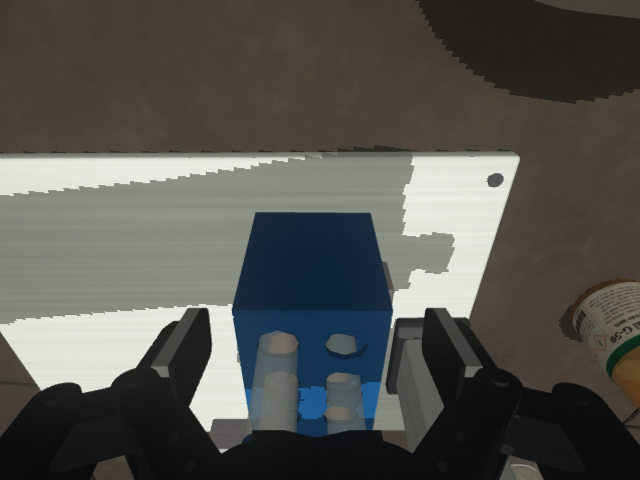

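Released, and the fingers are clear on both sides. I'm withdrawing along the tool axis, up and to the left.

Call:
carry_out:
  series:
    - [[0,0,-1.5,0,0,0,8.5],[0,0,-4,0,0,0,8.5],[0,0,-7,0,0,0,8.5],[0.5,0,-10,0,0,0,8.5],[1.5,-1,-13,0,0,0,8.5]]

```text
clock: 15.6
eef_pos: [578.6, 439.8, 188.2]
tool_rot: [3.134, 0.264, 1.698]
force: [1.1, -0.0, 0.8]
width: 84.9
```

```bash
python3 - <<'E'
from h import *
st();plan(r2w(-190,170,200),tilt(0))
E
```

```text
clock 15.6 reader TCP [-38.  220.6 176.2] yawrel -0.33 F(reader) [ 1.1 -0.2  0.8] M [ 0.28 -0.02 -0.03] w 84.9 q [-1.16  1.05  0.95  1.16 -0.55  1.34 -0.21]
t 15.6 pos [578.6 439.8 188.2] rot [3.134 0.264 1.698] dist 16.2 deg 15.1
shift [ -5.59 -15.17  -1.07] rotv [ 0.007  0.264 -0.005]
```

Call:
carry_out:
  series:
    - [[0,-3.5,0,0,0,0,8.5],[0,-7,0,0,0.05,0,8.5],[-0.5,-11,-0.3,0,0.12,0,8.5],[-3,-15,-0.6,0,0.2,0,8.5],[-5.6,-17,-1,0,0.264,0,8.5]]

```text
clock: 16.02
eef_pos: [410.0, 369.2, 208.3]
tool_rot: [3.14, -0.005, 1.71]
force: [1.0, -0.7, -0.1]
width: 85.2
```

```bash
python3 - <<'E'
from h import *
st();w=snap('wrist','wrist19');w=load('wrist19');rack(w,wT(w))
e=snap('side','side19');d=snap('scene','scene19');rack(e);rack(d)
cv2.imwrite('pics/s19.png',np.hstack([cv2.resize(d['img'][190:310,210:330],(400,400),interpolation=2),cv2.resize(e['img'][160:240,260:340],(400,400),interpolation=2)]))
E
```

```text
clock 16.0167 reader TCP [-214.5  173.1  196.3] yawrel 0.33 F(reader) [ 0.9 -0.8 -0.1] M [-0.1  -0.02  0.  ] w 85.2 q [-1.34  0.69  0.93  1.84 -0.67  0.96  0.02]
rack reader coords n 5930 z 80.74177583511377 ((-13.749065399169922, 107.30059051513672), (169.70346069335938, 96.49968719482422), 89.77384185791016) x [-61.20073289  -3.65819205] y [ 32.33436667 191.78875543]
rack reader coords n 146 z 80.5353791966098 ((-33.504329681396484, 95.59423828125), (59.22764587402344, 194.26126098632812), 0.5608689785003662) x [-62.07112547  -4.6382032 ] y [ -1.15206722 190.30209433]
rack reader coords n 256 z 81.77780888975974 ((-33.92190933227539, 101.24468231201172), (194.4907989501953, 62.13786697387695), 89.52684783935547) x [-64.32061848  -3.87744906] y [  4.64510069 197.59944176]
```

View pics/s19.png

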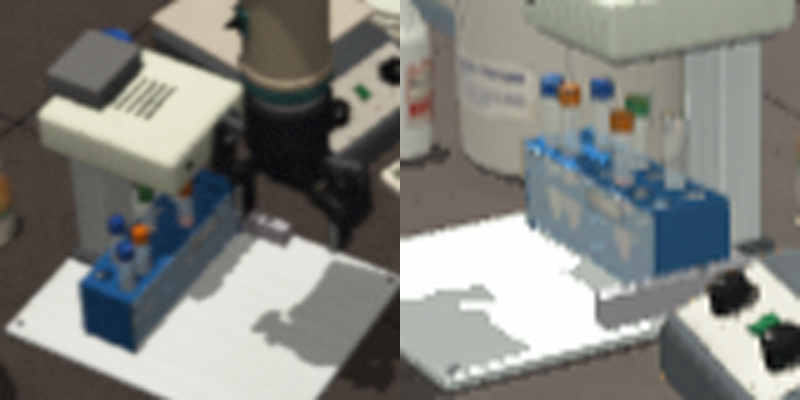

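View pics/wrist19.png

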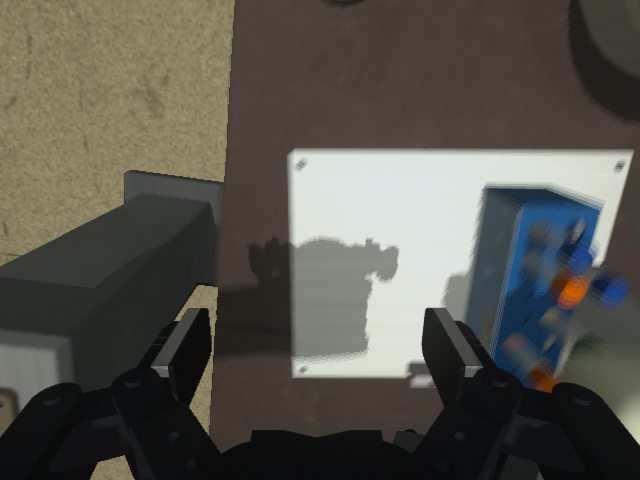

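```bash
python3 - <<'E'
from h import *
for i in range(3): w=snap('wrist',f'wrist20{i}')
st();w=load('wrist202')
def meas(w,T,nm):
    W=pts(w,T);L=np.stack([(W[...,:2]-C)@EX,(W[...,:2]-C)@EY],-1);z=W[...,2]
    f=(abs(L[...,0]+60)<8)&(z>22)&(z<74)&(L[...,1]>5)&(L[...,1]<187)
    e=(abs(L[...,1]-192)<8)&(z>22)&(z<78)&(L[...,0]>-55)&(L[...,0]<-5)
    b=(abs(L[...,0])<5)&(z>18)&(z<33)&(L[...,1]>193)
    for k,m,(i,j) in(('front face x',f,(1,0)),('left end y',e,(0,1))):
        if m.sum()>20:
            p=np.polyfit(L[m][:,i],L[m][:,j],1);print(nm,k,m.sum(),'med',np.median(L[m][:,j]).round(2),'slope deg',np.degrees(p[0]).round(2),'range',L[m][:,i].min().round(0),L[m][:,i].max().round(0))
meas(w,wT(w),'wrist');
meas(load('side19'),None,'side');meas(load('scene19'),None,'scene')
E
```

```text
clock 16.3167 reader TCP [-208.8  172.7  197.4] yawrel 0.06 F(reader) [ 0.6 -0.6 -0.4] M [ 0.03 -0.01  0.07] w 84.6 q [-1.34  0.69  0.93  1.83 -0.67  0.96  0.02]
wrist front face x 4008 med -60.85 slope deg 0.83 range 50.0 187.0
wrist left end y 860 med 192.14 slope deg -0.6 range -55.0 -5.0
side front face x 330 med -62.37 slope deg 0.58 range 5.0 186.0
scene front face x 348 med -61.84 slope deg 0.84 range 6.0 186.0
scene left end y 159 med 192.98 slope deg -0.54 range -55.0 -5.0
```

View pics/wrist202.png

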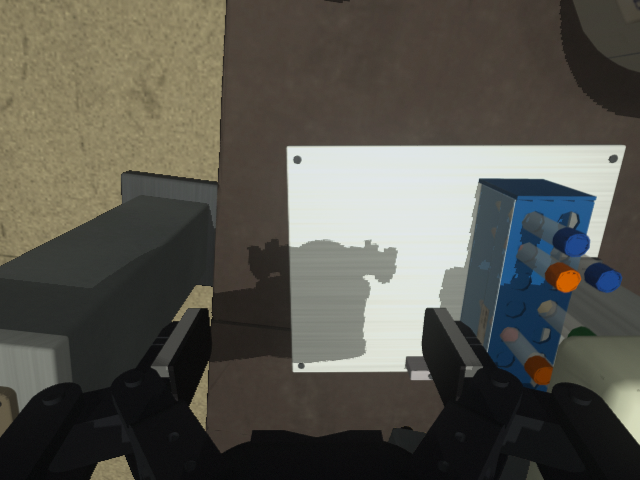

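All three views agree that the rack is yawed about -0.7°: the left end is flush and the right end is roughly 2 mm off the back fence. I'll re-grip the left end and twist it in against the fences.

```bash
python3 - <<'E'
from h import *
R=tilt(15);z=R.as_matrix()[:,2];tgt=r2w(-30,176,51)
print('pre reader',tgt-120*z)
plan(tgt-120*z,R)
E
```

```text
pre reader [588.33825217 427.43177133 178.91109915]
t 16.3167 pos [415.7 369.6 209.4] rot [ 3.136e+00 -3.000e-03  1.705e+00] dist 18.5 deg 15.2
shift [ 3.41 17.87  3.17] rotv [ 0.006 -0.265  0.   ]
```

Call:
carry_out:
  series:
    - [[2,3,0,0,-0.08,0,8.5],[3.4,6.5,0.5,0,-0.17,0,8.5],[3.4,10.3,1.5,0,-0.265,0,8.5],[3.4,14.2,2.5,0,-0.265,0,8.5],[3.4,17.8,3.2,0,-0.265,0,8.5]]

```text
clock: 16.73
eef_pos: [587.0, 430.0, 172.9]
tool_rot: [3.14, 0.266, 1.712]
force: [1.2, -0.1, 0.1]
width: 84.8
```

```bash
python3 - <<'E'
from h import *
w=snap('wrist','w21')
st();plan(r2w(-30,176,51),tilt(15))
E
```

```text
clock 16.7833 reader TCP [-24.  204.3 160.1] yawrel 0.0 F(reader) [ 2.  -2.5 -0.5] M [ 0.14 -0.2   0.04] w 85.0 q [-1.13  1.07  0.94  1.17 -0.55  1.31 -0.19]
t 16.7833 pos [594.7 425.5 172.1] rot [3.133 0.269 1.704] dist 11.3 deg 0.6
shift [ 0.17 -0.7  11.26] rotv [0.008 0.007 0.   ]
```

Call:
carry_out:
  series:
    - [[0,0,0,0,0,0,8.5],[0,0,3,0,0,0,8.5],[0,0,6,0,0,0,8.5],[0,0,8.5,0,0,0,8.5],[0,0,9.5,0,0,0,8.5]]

```text
clock: 17.2
eef_pos: [587.9, 400.5, 81.0]
tool_rot: [-3.14, 0.266, 1.705]
force: [-0.2, 0.6, -1.0]
width: 85.4
```

```bash
python3 - <<'E'
from h import *
w=snap('wrist','w22');w=snap('wrist','w23')
st();plan(r2w(-30,176,51.5),tilt(15))
E
```

```text
clock 17.3 reader TCP [-33.  180.7  71.1] yawrel 0.01 F(reader) [ 0.8 -0.7  0.5] M [0.25 0.07 0.01] w 85.2 q [-1.13  1.13  0.89  1.3  -0.61  1.14 -0.13]
t 17.3 pos [588.8 400.9  83.1] rot [3.141 0.265 1.704] dist 2.0 deg 0.2
shift [0.06 0.3  2.02] rotv [0.    0.004 0.   ]
```

View pics/w23.png

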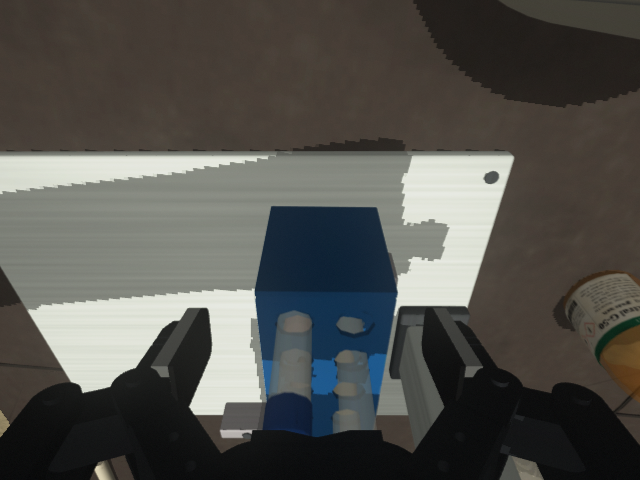

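Call:
carry_out:
  series:
    - [[0,0.3,1,0,0,0,8.5],[0,0.3,2,0,0,0,8.5],[0,0.3,2,0,0,0,8.5],[0,0.3,2,0,0,0,6.5],[0,0.3,2,0,0,0,4]]

```text
clock: 17.72
eef_pos: [594.2, 396.5, 66.8]
tool_rot: [3.137, 0.263, 1.703]
force: [-3.2, -0.3, 1.0]
width: 63.3
```

Call:
carry_out:
  series:
    - [[0,0,0,0,0,0,4],[0,0,0,0,0,0,4],[0,0,0,0,0,0,4],[0,0,0,0,0,0,4],[0,0,0,0,0,0,4]]

```text
clock: 18.13
eef_pos: [593.3, 396.7, 67.1]
tool_rot: [3.139, 0.263, 1.703]
force: [-4.0, 0.4, 5.5]
width: 58.5
```

```bash
cat >> h.py <<'E'
def meas(w,T,nm):
    W=pts(w,T);L=np.stack([(W[...,:2]-C)@EX,(W[...,:2]-C)@EY],-1);z=W[...,2]
    f=(abs(L[...,0]+60)<8)&(z>22)&(z<74)&(L[...,1]>5)&(L[...,1]<187)
    e=(abs(L[...,1]-192)<8)&(z>22)&(z<78)&(L[...,0]>-55)&(L[...,0]<-5)
    for k,m,(i,j) in(('front face x',f,(1,0)),('left end y',e,(0,1))):
        if m.sum()>20:
            p=np.polyfit(L[m][:,i],L[m][:,j],1);print(nm,k,m.sum(),'med',np.median(L[m][:,j]).round(2),'slope deg',np.degrees(p[0]).round(2),'range',L[m][:,i].min().round(0),L[m][:,i].max().round(0))
E
python3 - <<'E'
from h import *
st()
meas(snap('side','side24'),None,'side')
w=snap('wrist','w24');w=load('w24');meas(w,wT(w),'wrist')
E
```

```text
clock 18.1333 reader TCP [-29.2 175.9  55.1] yawrel -0.07 F(reader) [-3.9  0.9  5.5] M [-0.04  1.01 -0.38] w 58.5 q [-1.12  1.15  0.88  1.3  -0.62  1.12 -0.12]
side front face x 336 med -61.84 slope deg 0.49 range 5.0 187.0
wrist left end y 8952 med 192.13 slope deg -0.65 range -55.0 -5.0
```

Call:
carry_out:
  series:
    - [[-0.03,0,-0.1,0,0,0,4],[-0.03,0,-0.1,-0.003,0,-0.01,4],[-0.03,0,-0.1,-0.005,0,-0.02,4],[-0.03,0,-0.1,-0.007,0,-0.026,4],[-0.03,0,-0.1,-0.007,0,-0.026,4]]

```text
clock: 18.65
eef_pos: [592.4, 396.3, 67.2]
tool_rot: [3.14, 0.262, 1.726]
force: [-6.5, 1.0, 4.4]
width: 58.2
```

```bash
python3 - <<'E'
from h import *
st()
meas(snap('side','side25'),None,'side')
w=snap('wrist','w25');w=load('w25');meas(w,wT(w),'wrist')
E
```

```text
clock 18.65 reader TCP [-30.1 175.6  55.2] yawrel 1.26 F(reader) [-6.3  1.8  4.4] M [ 0.17  1.36 -1.83] w 58.2 q [-1.12  1.14  0.88  1.31 -0.61  1.11 -0.1 ]
side front face x 346 med -61.46 slope deg -0.46 range 5.0 187.0
wrist left end y 8929 med 191.83 slope deg 0.22 range -55.0 -5.0
```

The twist worked: Mz is -1.8 N·m, so the right end is now against the fence. I'll ease the twist by half and press straight back so the whole length beds.

Call:
carry_out:
  series:
    - [[0,0.1,0,0.001,0,0.004,4],[0,0.15,0,0.002,0,0.008,4],[0,0.2,0,0.003,0,0.012,4],[0,0.2,0,0.003,0,0.012,4],[0,0.2,0,0.003,0,0.012,4]]

```text
clock: 19.17
eef_pos: [593.3, 396.5, 67.3]
tool_rot: [-3.14, 0.263, 1.717]
force: [-9.0, -0.6, 7.0]
width: 58.1
```

```bash
python3 - <<'E'
from h import *
st()
meas(snap('side','side26'),None,'side')
w=snap('wrist','w26');w=load('w26');meas(w,wT(w),'wrist')
E
```

```text
clock 19.1667 reader TCP [-29.2 175.7  55.3] yawrel 0.76 F(reader) [-9.   0.6  7. ] M [-0.13  2.08 -1.  ] w 58.1 q [-1.11  1.15  0.88  1.3  -0.61  1.12 -0.11]
side front face x 348 med -60.9 slope deg -0.19 range 5.0 185.0
wrist left end y 8946 med 191.88 slope deg -0.06 range -55.0 -5.0
```

It's bedded: 9 N at the back with the resultant 110 mm right of the grip, and both slopes near zero. Now a light press to the right, then down and release.

Call:
carry_out:
  series:
    - [[-0.1,0,0.03,0,0,0,4],[-0.2,0,0.05,0,0,0,4],[-0.25,0,0.07,0,0,0,4],[-0.25,0,0.07,0,0,0,4],[-0.25,0,0.07,0,0,0,4]]

```text
clock: 19.68
eef_pos: [593.2, 396.4, 67.2]
tool_rot: [-3.141, 0.259, 1.718]
force: [-9.3, 2.7, 7.3]
width: 58.4
```

```bash
python3 - <<'E'
from h import *
st()
meas(snap('side','side27'),None,'side')
w=snap('wrist','w27');w=load('w27');meas(w,wT(w),'wrist');rack(w,wT(w))
E
```

```text
clock 19.6833 reader TCP [-29.3 175.6  55.2] yawrel 0.81 F(reader) [-8.9  3.9  7.3] M [ 0.58  2.15 -1.14] w 58.4 q [-1.11  1.15  0.88  1.31 -0.62  1.11 -0.11]
side front face x 347 med -60.84 slope deg 0.15 range 7.0 186.0
wrist left end y 8948 med 191.84 slope deg -0.03 range -55.0 -5.0
rack reader coords n 10902 z 81.24111825314048 ((-29.029783248901367, 145.74424743652344), (60.11251449584961, 94.9124984741211), 0.22149398922920227) x [-57.97847888   0.31786447] y [103.80403826 192.2521832 ]
```

Call:
carry_out:
  series:
    - [[0,0,0,0,0,0,7],[0,0,0,0,0,0,8.5],[0,0,0,0,0,0,8.5],[0,0,0,0,0,0,8.5],[0,0,0,0,0,0,8.5]]

```text
clock: 20.2
eef_pos: [597.0, 393.5, 67.2]
tool_rot: [3.136, 0.264, 1.717]
force: [0.5, 0.4, 0.4]
width: 85.0
```

```bash
python3 - <<'E'
from h import *
st()
meas(snap('side','side28'),None,'side')
w=snap('wrist','w28');w=load('w28');meas(w,wT(w),'wrist');rack(w,wT(w))
E
```

```text
clock 20.2 reader TCP [-25.9 172.3  55.2] yawrel 0.73 F(reader) [0.5 0.4 0.4] M [ 0.22  0.05 -0.01] w 85.0 q [-1.11  1.15  0.88  1.31 -0.61  1.11 -0.11]
side front face x 339 med -61.66 slope deg 0.18 range 6.0 187.0
wrist left end y 9035 med 191.8 slope deg -0.14 range -55.0 -5.0
rack reader coords n 11100 z 80.82498701207777 ((-30.33072853088379, 143.2573699951172), (99.5482177734375, 59.87931823730469), 89.74174499511719) x [-59.3431793  -0.9873862] y [100.62906464 192.15199861]
```

Call:
carry_out:
  series:
    - [[0,-0.3,-1.5,0,0,0,8.5],[0,-0.3,-4,0,0,0,8.5],[0,-0.3,-7,0,0,0,8.5],[0,-0.3,-10,0,0,0,8.5],[0,-0.3,-13,0,0,0,8.5]]

```text
clock: 20.72
eef_pos: [587.7, 427.3, 195.2]
tool_rot: [3.136, 0.263, 1.717]
force: [0.5, -0.6, 0.1]
width: 84.8
```

Call:
carry_out:
  series:
    - [[0,-3.5,0,0,0,0,8.5],[0,-7,0,0,0.05,0,8.5],[-0.5,-11,-0.3,0,0.12,0,8.5],[-2,-14,-0.6,0,0.2,0,8.5],[-3,-15,-1,0,0.264,0,8.5]]

```text
clock: 21.13
eef_pos: [437.7, 377.9, 210.2]
tool_rot: [-3.141, -0.004, 1.721]
force: [0.5, -1.0, 0.3]
width: 84.7
```

Call:
carry_out:
  series:
    - [[0,0,0,0,0,0,8.5],[0,0,0,0,0,0,8.5],[0,0,0,0,0,0,8.5],[0,0,0,0,0,0,8.5],[0,0,0,0,0,0,8.5]]

```text
clock: 21.55
eef_pos: [443.7, 379.8, 209.0]
tool_rot: [3.137, 0.0, 1.72]
force: [-0.3, 0.3, 0.2]
width: 84.8
```

```bash
python3 - <<'E'
from h import *
st()
meas(snap('side','side29'),None,'side');meas(snap('scene','scene29'),None,'scene')
w=snap('wrist','w29');w=load('w29');meas(w,wT(w),'wrist')
E
```

```text
clock 21.55 reader TCP [-179.7  179.1  197. ] yawrel 0.92 F(reader) [-0.3  0.3  0.2] M [-0.03  0.02 -0.01] w 84.8 q [-1.29  0.72  0.91  1.75 -0.67  1.    0.02]
side front face x 339 med -61.51 slope deg 0.03 range 6.0 185.0
scene front face x 366 med -61.01 slope deg 0.2 range 5.0 187.0
scene left end y 160 med 192.74 slope deg -0.34 range -55.0 -5.0
wrist front face x 2568 med -60.39 slope deg 0.15 range 5.0 187.0
wrist left end y 977 med 191.83 slope deg -0.16 range -55.0 -5.0
```

View pics/w29.png

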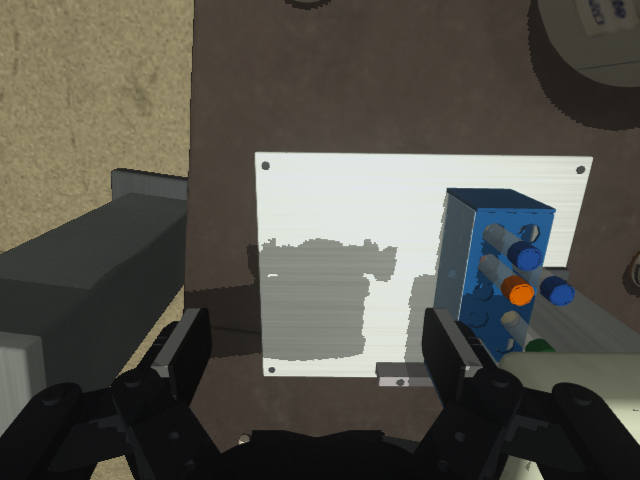

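```bash
python3 - <<'E'
from h import *
a=load('side0')['img'];b=load('side29')['img'];df=cv2.absdiff(a,b).max(-1)>40
for n,(x0,y0,x1,y1) in dict(marker=(270,240,295,270),bottle=(350,230,375,275),tubes=(380,320,435,362),tape=(222,190,246,208)).items(): print(n,df[y0:y1,x0:x1].sum())
a=load('scene1')['img'];b=load('scene29')['img'];df=cv2.absdiff(a,b).max(-1)>40
for n,(x0,y0,x1,y1) in dict(timer=(324,234,350,252),tape=(236,340,270,368),marker=(348,238,372,260)).items(): print(n,df[y0:y1,x0:x1].sum())
cv2.imwrite('pics/s29.png',cv2.resize(load('side29')['img'][150:280,200:400],None,fx=4,fy=4,interpolation=2))
E
```

```text
marker 6
bottle 0
tubes 0
tape 0
timer 0
tape 0
marker 0
```

View pics/s29.png

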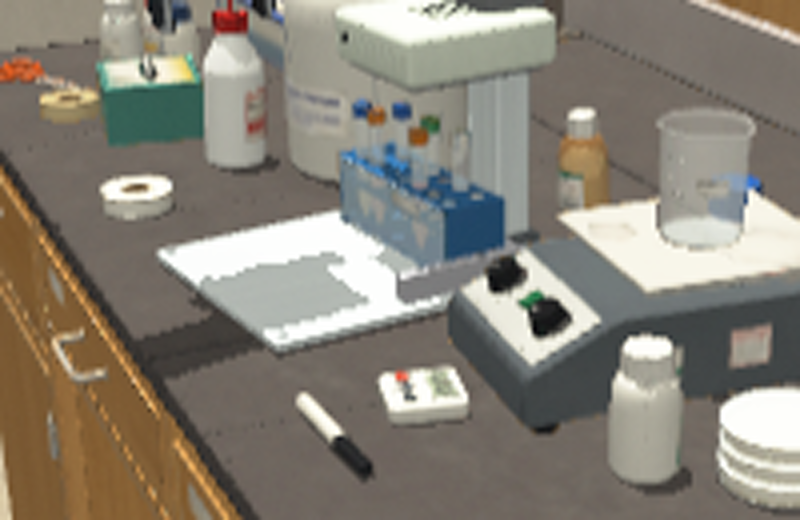

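The rack sits upright in the corner, the arm is clear, and the bystanders haven't moved. I'm handing it in.

```bash
python3 -c "
from h import *
print(finish_job())"
```

```text
the job is handed in; nothing more can be done
None
```

The rack is loaded: it stands upright on the plate in the corner of the two fences, released, with the arm clear. The job was handed in at about 21.6 s.

**How it went:** I lifted the rack by its middle and set it square on the front of the plate. The leant-back push from the front ran the joints onto their limits, so I dropped it. Instead I gripped the rack's left end, beside the reader head, and slid it into the corner. After the first release the right end was about 2 mm off the back fence, so I gripped it again, twisted it in, pressed it against both fences and let go.

**Last checks:**

| Check | Should be | Wrist | Side | Scene |
|---|---|---|---|---|
| Front face, x (mm) | -60 | -60.4 | -61.5 | -61.0 |
| Left end, y (mm) | 192 | 191.8 | – | 192.7 |
| Skew along the long side | 0° | 0.15° | 0.03° | 0.20° |

- **Seating:** before release the rack pressed on both fences, 9 N at the back and 4 N at the right. The side and scene views put the front face 1.0 to 1.5 mm forward of ideal, which is within the roughly 2 mm calibration. A gap of a few tenths of a millimetre at the right end of the back fence can't be ruled out.
- **Bystanders:** before-and-after pictures show that the marker, timer, bottle, tape and both tubes have not moved.
- **Forces:** the highest tool force I read was about 12 N, and I saw no sign of contact with the reader head.
- **Joint limits:** j5 and j6 touched their range limits during the abandoned push attempt, reading exactly -1.10 and 0.23 to two decimals. I saw no reading past them.

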